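# Set the time switch in the craft-table cabinet

### The arm

A 6-joint arm with a two-finger parallel gripper is mounted at the origin on the work surface. World frame = base frame: x ahead of the robot, y to its left, z up, the work surface at z = 0. Lengths are in m, angles in rad, forces in N, time in s.
With the tool pointing down it reaches from about 0.325 to 0.75 m from the base axis. Payload 7.6 kg.
Tool frame: the origin (TCP) lies on the centre line of the jaws, within the pads' length; the fingertips stand 17 mm ahead of it and the grasp point (between the pads) lies 2 mm behind it; z points along the fingers, y is the line along which they close (so a half turn about z gives the same grasp; the last joint's range is limited). The gripper opens to 85 mm and grips with 20 to 120 N. Pads are 22 mm wide; open, the fingers measure 114 mm over their backs; the gripper's body (76 mm by 85 mm) begins 54 mm behind the grasp point. The pads swing forward as they close: fully open they stand 13 mm farther back than shut.
Start: joints at [1.033, 0.052, 1.401, -0, 1.689, -0.07], TCP at [0.237, 0.469, 0.248] pointing down, gripper open.
Joint ranges: [-2.9, 2.9], [-0.91, 2.17], [0.12, 2.37], [-1.06, 4.2], [0.26, 2.73], [-2.93, 2.93]. Speed limits (rad/s): [2.57, 2.57, 3.01, 3.14, 3.14, 3.14].

### API

Orientations are given as a rotation vector (axis times angle).
In Python, from station import robot gives the robot as it stands.
- The arm moves only by the tool apply_moves, never from a script. Its argument "increments" is a list of rows, each an object with "slide": the shift along the tool's x, y, z in cm, a list of three; "rot": the turn, a rotation vector about the tool's x, y, z in degrees, a list of three. In form: [{"slide": [dx, dy, dz], "rot": [rx, ry, rz]}, ...]. A call has exactly 8 rows; each row shifts and turns the commanded pose from where the row before left it, along the tool's axes as they then stand; what a row does not reach is not made up. A row lasts 1/12 s, in which the tool goes at most 41.7 mm and 7.16 degrees, less where a joint would pass 70% of its speed; a pose out of reach is approached as far as the arm can. A call is refused whole if a number of a shift passes 4.17 or a number of a turn 7.16, either way. A call with a gripper value outside its range is refused whole. "claw" is the finger opening in cm, from 0 to 8.54, set as the call begins (left out, the last holds). The fingers move at their own pace and stop on an object; "squeeze" is the grip in N (left out, the last holds). Time passes only in rows, so rows that do not move let the fingers close, or fill a call up. It gives the time, the measured TCP pose, the force, the opening and the grip force at its end, in the units of the state.
- robot.get_obs(): the state, without advancing time (a new reading comes with each control period).
- robot.grab_frame(name): name is "scene" or "top" or "wrist"; returns the picture (384x512x3 uint8, red, green, blue); there is no depth.
- robot.camera_params(name): a dict with "fx", "fy", "cx", "cy" (pixels), "k1" (the pictures are not rectified: a ray, as slopes to the right and down, at radius r is drawn at 1 + k1 r^2 times it, then the intrinsics apply), "R" (3x3) and "t" (3): a world point X has camera coordinates R X + t; the wrist camera has in their place "tool_from_camera" (4x4, takes a point from camera to tool coordinates, whose origin is the TCP and whose axes are the flange's). Camera axes: x right, y down, z forward; pixel columns grow to the right and rows downward; lengths in m; the calibration is good to about 2 mm. A picture is of the moment at which its call begins: read the wrist's pose just before it. camera_params takes no time and is no camera call.
- robot.sign_off(): hands the job in; it is judged then, once.
The state is a dict: "clock": time; "joint_pos": joint angles; "qvel": joint speeds; "joint_torque": joint torques, N m; "position": TCP position; "tool_rot": TCP orientation; "wrist_force": force on the tool from outside, world axes, zero at the start; "moment": the same for the moment, N m; "grip_width": finger opening in m; "grip_force": force on a finger pad.
Only numpy, scipy, OpenCV 4.12 (cv2) and the standard library are available. Lean on these libraries where they do the work, as an engineer would, in place of code of your own. Each camera call takes 0.05 s, during which the arm holds its last target. There are 200 camera calls.

### The job

Set the time switch at the corner of the table: take the filling knife, put its blade in the notch under the cabinet door, lever the door off its catch and swing it wide open, and lay the knife flat on the table again. Pull the dial outward by its bar grip to free it, turn it until its raised triangle stands at the fixed arrow, push it fully home, then shut the door flush. Do not disturb the other things on the table.

Things in the scene. Friction and masses are not known exactly. Their poses are not given: they have to be found in the camera images.
- cabinet: grey plastic time-switch cabinet screwed to the table, lying on its back: 200 mm (x) x 140 mm (y) x 80 mm high, 5 mm walls; origin at the centre of its underside, z up. At each end (+x, -x) two mounting lugs stick out 22 mm, 6 mm high. Its whole top is the door; under it a metal panel lies 48 mm above the table, with the dial (axis at x = +20 mm, y = 0)
- door (a joint): door angle, rad: 0 shut flush on the rim, 1.75 wide open (stop). A grey frame with clear window, 200 mm along x, 142 mm wide, 8 mm thick (80.5 to 88.5 mm above the table when shut), no handle, 0.12 kg; hinged along the cabinet's +y long side, its -y side rises. The hinge is stiff (0.14 N m): the door stays at any angle
- hinge (a point): middle of the door's hinge line, on the cabinet's top +y edge, 80 mm above the table; the line runs along the cabinet's x axis
- door_edge (a point): middle of the door's free edge, on its underside, 142 mm from the hinge line; moves with the door, whose y axis runs from this edge to the hinge. A snap catch holds the door shut: about 6 N up at this edge releases it (it is free by 0.08 rad), about 5 N down on it snaps it shut
- notch (a point): centre of the mouth of the pry notch: an opening 48 mm wide (along the cabinet's x) and 8 mm high through the 5 mm thick -y wall, mid-length, right under the door (72 to 80 mm above the table), free inside for 40 mm. Its axes are the cabinet's: a blade goes in along +y and can lever on the sill, marked by a black rib
- dial_pull (a joint): how far the dial is pulled out (upward), m: 0 home, 0.010 fully out (stop). Friction 3 N; it stays where it is left. Up to about 6 mm out, 24 clock teeth (15 degrees apart, 1 degree of play) lock its rotation. Pushed in half-way between two positions it jams; otherwise the teeth draw it into the nearest
- dial (a joint): turn of the dial about the vertical, rad, counter-clockwise from above positive: 0 when its triangle stands at the fixed arrow. It starts 0.5 to 1.6 rad from there and is best turned clockwise. It turns easily (0.04 N m) when pulled out
- dial_grip (a point): on the dial axis at mid height of its black bar grip, 66 mm above the table when home. The bar is 56 mm long, 14 mm wide, 20 mm high (56 to 76 mm above the table when home). The point's x axis turns with the dial and runs along the bar, towards the triangle
- dial_mark (a point): tip of the black raised triangle on the dial's rim, 45 mm from the dial axis in line with the bar; it is 16 mm long, 14 mm wide, 4 mm high and points outward. The dial is a white disc 92 mm across and 6 mm thick (top 56 mm above the table when home) with 24 hour lines
- arrow (a point): tip of the fixed black arrow: a triangle 16 mm long, 10 mm high, on the panel at the cabinet's +x side, pointing at the dial, 49 mm from the dial axis. Across the dial from it, 54 to 82 mm on the -x side of the cabinet's centre, is a black terminal block 14 mm high on the panel
- knife: filling knife lying flat, 190 mm long along its x axis: dark wooden handle 100 x 22 x 18 mm (x = -95 to +5 mm), then a flat steel blade 90 mm long, 3 mm thick, at mid height (7.5 to 10.5 mm above the underside), 20 mm wide and 30 mm over the last 40 mm. Origin at the centre of its underside; 0.07 to 0.12 kg
- knife_grip (a point): middle of the knife's handle at its centre of mass: x = -30 mm, 9 mm above its underside; axes as the knife's
- knife_tip (a point): middle of the end of the blade: x = +95 mm, 9 mm above the underside
- tray_low: the lower of two stacked yellow plastic trays, each 200 x 140 x 35 mm; origin under its centre; bystander, stays where it is
- tray_top: the upper yellow tray, standing on the rim of the lower one; bystander
- cup: clay-coloured ceramic cup, 80 mm across, 90 mm high; bystander
- crayon_a: wax crayon in a paper sleeve, 110 mm long, 18 mm thick, lying along its x axis; bystander
- crayon_b: a second wax crayon like the first; bystander
- clip: silver steel bulldog clip, 76 mm wide (its y axis), 75 mm long, lying flat, 15 mm high; bystander
- brush: paint brush 190 mm long, lying along its x axis, no blade; bystander
Mind the look-alikes: they are no part of the job. What is shaped like the knife but pink or purple is not meant.

How it is judged:
By the outcome, as a careful person would: the job done as asked, in the order asked, and still so for the second after the job is handed in, with the robot touching nothing.
It also fails if it takes over 72 s, if anything falls off the work surface, if the arm or the gripper's body presses on something with over 40 N, if the wrist force passes 120 N, or if a joint passes its speed limit or range.

## Working session

There is one attempt and no reset: what is moved stays moved. The work goes in short steps, Python scripts to look and compute and a tool call to move; the robot and the scene stay as the last step left them, time stands still between calls to the robot, and variables do not carry over. Pictures are saved under pics/ and viewed, at most 10 in all, crops included, and the job is handed in when it is done.

Besides the shell and the picture viewer there is one more tool, called after "Emit:" as name(argument=value, ...) on one line, values as JSON. apply_moves: Moves the arm, as the interface text tells. Its arguments: {"type":"object","properties":{"increments":{"type":"array","items":{"type":"object","properties":{"slide":{"type":"array","items":{"type":"number"}},"rot":{"type":"array","items":{"type":"number"}}}}},"claw":{"type":"number"},"squeeze":{"type":"number"}},"required":["increments"]}

```bash
ls; mkdir -p pics
python3 - <<'E'
from station import robot
import cv2,numpy as np
np.set_printoptions(precision=4,suppress=True)
o=robot.get_obs();print(o)
for n in("scene","top"):
    im=robot.grab_frame(n);cv2.imwrite(f"pics/{n}0.png",im[...,::-1]);print(n,robot.camera_params(n))
print(robot.camera_params("wrist"))
a=cv2.imread("pics/scene0.png");b=cv2.imread("pics/top0.png")
cv2.imwrite("pics/top0b.png",cv2.resize(b,(800,600),interpolation=cv2.INTER_CUBIC))
cv2.imwrite("pics/scene0b.png",cv2.resize(a,(800,600),interpolation=cv2.INTER_CUBIC))
E
```

```text
pics
{'clock': 0.0, 'joint_pos': array([ 1.0327,  0.0528,  1.4018,  0.    ,  1.6886, -0.0703]), 'qvel': array([-0.0012,  0.0003, -0.0006, -0.0008, -0.001 , -0.0007]), 'joint_torque': array([  0.0008, -38.1647, -36.0194,   0.    ,   0.0059,   0.0001]), 'position': array([0.2366, 0.4684, 0.2475]), 'tool_rot': array([-0.728 , -3.0556,  0.0024]), 'wrist_force': array([ 0.8253, -0.014 , -0.2987]), 'moment': array([-0.0278,  0.0086,  0.022 ]), 'grip_force': 0.0, 'grip_width': 0.08518407317233204}
scene {'fx': 411.43978060556077, 'fy': 411.43978060556077, 'cx': 259.92075997879857, 'cy': 196.82373510460505, 'k1': -0.0798284803378193, 'R': array([[-0.6177,  0.7863,  0.0101],
       [ 0.6032,  0.482 , -0.6356],
       [-0.5046, -0.3865, -0.772 ]]), 't': array([ 0.3716, -0.1896,  1.2477])}
top {'fx': 453.8522941002935, 'fy': 453.8522941002935, 'cx': 254.27955245269658, 'cy': 189.42325022060044, 'k1': -0.11008880836216026, 'R': array([[-0.0077, -0.9999,  0.0087],
       [-0.9922,  0.0065, -0.1245],
       [ 0.1244, -0.0096, -0.9922]]), 't': array([-0.0948,  0.4946,  1.2415])}
{'fx': 326.1069096540472, 'fy': 326.1069096540472, 'cx': 253.50652214525405, 'cy': 189.21254423668452, 'k1': -0.059884636314980276, 'tool_from_camera': array([[-0.0013, -0.9476, -0.3196,  0.0825],
       [ 1.    , -0.0013, -0.0002,  0.0003],
       [-0.0003, -0.3196,  0.9476, -0.1246],
       [ 0.    ,  0.    ,  0.    ,  1.    ]])}
```

View pics/top0b.png

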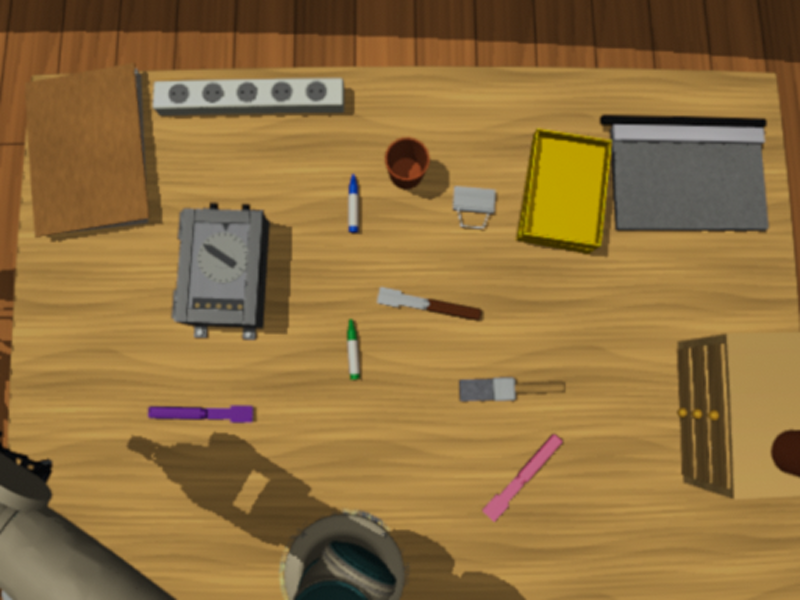

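View pics/scene0b.png

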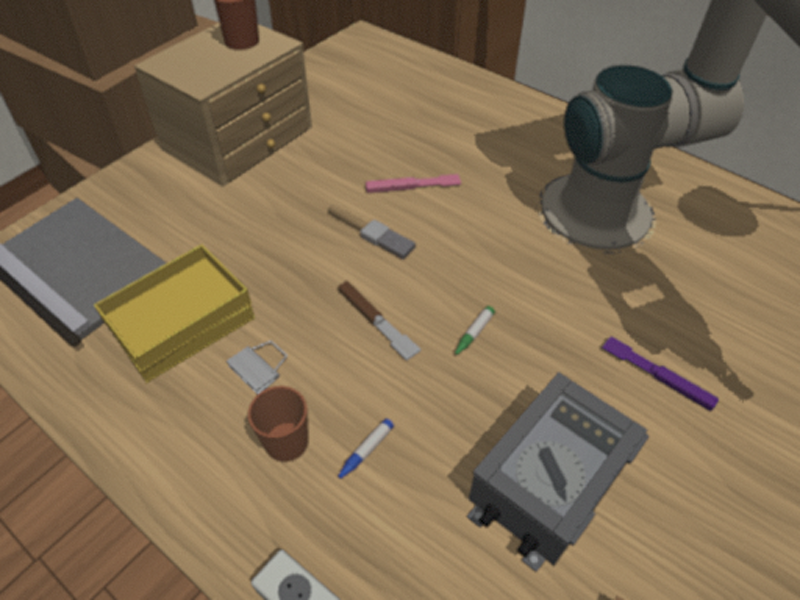

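The top view shows the candidates for the knife, in pixels of the 800x600 picture:
- (430,304): dark wooden handle and steel blade. This matches the description, so I choose it.
- (200,412): purple look-alike.
- (525,477): pink look-alike.
- (512,390): brush.

The cabinet is at (222,268). Its terminal block is at the bottom, so cabinet +x is about world +x, and the notch side faces world −y.

```bash
cat > h.py <<'E'
import numpy as np,cv2
from scipy.spatial.transform import Rotation as Ro
from station import robot
np.set_printoptions(precision=4,suppress=True)
def ray(name,uv,obs=None):
    p=robot.camera_params(name);K=np.array([[p['fx'],0,p['cx']],[0,p['fy'],p['cy']],[0,0,1]])
    q=cv2.undistortPoints(np.float64(uv).reshape(-1,1,2),K,np.array([p['k1'],0,0,0,0.])).reshape(-1,2)
    d=np.c_[q,np.ones(len(q))]
    if name=='wrist':
        T=p['tool_from_camera'];Rw=Ro.from_rotvec(obs['tool_rot']).as_matrix()
        return Rw@T[:3,3]+obs['position'],d@(Rw@T[:3,:3]).T
    return -p['R'].T@p['t'],d@p['R']
def onz(name,uv,z,obs=None):
    c,d=ray(name,uv,obs);z=np.broadcast_to(z,len(d))
    return c+d*((z-c[2])/d[:,2])[:,None]
def plan(pos,R=None):
    """pos target, R target matrix: rotate in place first, then slide in the new frame"""
    o=robot.get_obs();R0=Ro.from_rotvec(o['tool_rot'])
    R1=R0 if R is None else Ro.from_matrix(R)
    print('rot deg',(R0.inv()*R1).as_rotvec(degrees=True),'slide cm (new frame)',R1.inv().apply(np.array(pos)-o['position'])*100,'slide cm(cur frame)',R0.inv().apply(np.array(pos)-o['position'])*100)
def down(yaw):  # tool z down, tool y axis at heading yaw in world
    y=np.array([np.cos(yaw),np.sin(yaw),0]);z=np.array([0,0,-1.]);return np.c_[np.cross(y,z),y,z]
E
python3 - <<'E'
from h import *
b=cv2.imread("pics/top0.png");a=cv2.imread("pics/scene0.png")
A=cv2.resize(b[125:225,100:180],(480,600),interpolation=cv2.INTER_CUBIC)
B=cv2.resize(b[165:225,230:320],(320,213),interpolation=cv2.INTER_CUBIC)
C=cv2.resize(a[235:375,295:420],(320,358),interpolation=cv2.INTER_CUBIC)
D=np.zeros((600,800,3),np.uint8);D[:,:480]=A;D[:213,480:]=B;D[220:578,480:]=C;cv2.imwrite("pics/m1.png",D)
# knife masks
hsv=cv2.cvtColor(b,cv2.COLOR_BGR2HSV)[165:225,230:320]
print(hsv[30,50:85:3].tolist());print(hsv[25,10:50:3].tolist())
E
```

```text
[[11, 207, 74], [11, 201, 75], [10, 195, 76], [11, 199, 73], [13, 185, 80], [16, 171, 97], [18, 158, 132], [19, 153, 150], [19, 154, 161], [19, 153, 162], [18, 153, 160], [19, 154, 159]]
[[18, 140, 169], [45, 6, 164], [45, 6, 163], [48, 8, 163], [38, 6, 159], [53, 6, 159], [53, 6, 159], [48, 8, 158], [27, 16, 157], [19, 41, 156], [18, 98, 166], [18, 140, 162], [18, 154, 161], [19, 152, 168]]
```

View pics/m1.png

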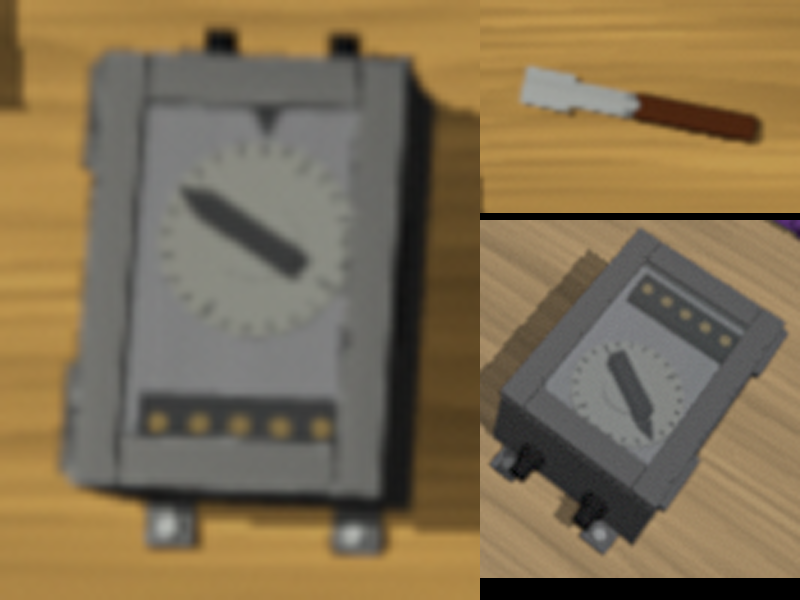

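The left crop shows the triangle tip at (182,188) and the fixed arrow at (266,130), so the dial needs about 60° clockwise. The steel-and-wood knife is confirmed, with its tip pointing to +y.

Run:
```python
from h import *
t=lambda L:np.array([[100+u/6,125+v/6] for u,v in L])
c=onz('top',t([(97,52),(408,58),(382,500),(65,480)]),.0885)
print('top corners\n',c, np.linalg.norm(np.diff(np.r_[c,c[:1]],axis=0),axis=1))
s=np.array([[295+(u-480)/2.56,235+(v-220)/2.56] for u,v in [(643,230),(785,322),(655,508),(500,393)]])
d=onz('scene',s,.0885);print('scene corners\n',d,np.linalg.norm(np.diff(np.r_[d,d[:1]],axis=0),axis=1))
print('arrow,mark,barend',onz('top',t([(266,134),(182,188),(300,272)]),[.058,.060,.076]))
print('dial disc centre',onz('top',t([(257,237)]),.056))
b=cv2.imread("pics/top0.png");hsv=cv2.cvtColor(b,cv2.COLOR_BGR2HSV)
m=np.zeros(b.shape[:2],np.uint8);R=(slice(165,225),slice(230,320));
w=(cv2.inRange(hsv,(5,120,30),(14,255,105)));g=cv2.inRange(hsv,(0,0,110),(179,60,255))
for nm,mm in(('wood',w),('steel',g)):
    q=np.argwhere(mm[R]>0)[:,::-1]+[230,165];r=cv2.minAreaRect(q.astype(np.float32));bx=onz('top',cv2.boxPoints(r),.018 if nm=='wood' else .0105)
    print(nm,len(q),bx,bx.mean(0),np.linalg.norm(np.diff(bx,axis=0),axis=1))
```

```text
top corners
 [[0.6435 0.2803 0.0885]
 [0.6389 0.1366 0.0885]
 [0.4374 0.1447 0.0885]
 [0.4471 0.2883 0.0885]] [0.1438 0.2017 0.1439 0.1966]
scene corners
 [[0.4417 0.1492 0.0885]
 [0.448  0.2859 0.0885]
 [0.6468 0.2769 0.0885]
 [0.6418 0.1375 0.0885]] [0.1369 0.199  0.1394 0.2004]
arrow,mark,barend [[0.6111 0.2081 0.058 ]
 [0.5855 0.2464 0.06  ]
 [0.5427 0.1865 0.076 ]]
dial disc centre [[0.5628 0.2115 0.056 ]]
wood 228 [[ 0.4715 -0.1508  0.018 ]
 [ 0.4901 -0.1547  0.018 ]
 [ 0.4703 -0.2494  0.018 ]
 [ 0.4518 -0.2453  0.018 ]] [ 0.4709 -0.2001  0.018 ] [0.019  0.0968 0.019 ]
steel 267 [[ 0.4854 -0.0604  0.0105]
 [ 0.5141 -0.0662  0.0105]
 [ 0.4952 -0.1571  0.0105]
 [ 0.4665 -0.1511  0.0105]] [ 0.4903 -0.1087  0.0105] [0.0293 0.0929 0.0293]
```

```bash
cat >> h.py <<'E'
from scipy.linalg import logm,expm
def tw(pos,R,n,start=None):
    """constant row, repeated n times, that brings the tool to the pose"""
    o=robot.get_obs();A=np.eye(4);A[:3,:3]=Ro.from_rotvec(o['tool_rot']).as_matrix();A[:3,3]=o['position']
    if start is not None:A[:3,3],A[:3,:3]=start
    B=np.eye(4);B[:3,:3]=R;B[:3,3]=pos
    E=expm(np.real(logm(np.linalg.inv(A)@B))/n)
    print(n,'rows slide',np.round(E[:3,3]*100,2).tolist(),'rot',np.round(Ro.from_matrix(E[:3,:3]).as_rotvec(degrees=True),2).tolist())
E
python3 - <<'E'
from h import *
tw([.478,-.168,.13],down(np.radians(-11.9)),24)
E
```

```text
24 rows slide [-3.03, -0.34, 0.49] rot [-0.0, 0.0, 3.13]
```

Emit:
apply_moves(increments=[{"slide": [-3.03,-0.34,0.49],"rot": [0,0,3.13]},{"slide": [-3.03,-0.34,0.49],"rot": [0,0,3.13]},{"slide": [-3.03,-0.34,0.49],"rot": [0,0,3.13]},{"slide": [-3.03,-0.34,0.49],"rot": [0,0,3.13]},{"slide": [-3.03,-0.34,0.49],"rot": [0,0,3.13]},{"slide": [-3.03,-0.34,0.49],"rot": [0,0,3.13]},{"slide": [-3.03,-0.34,0.49],"rot": [0,0,3.13]},{"slide": [-3.03,-0.34,0.49],"rot": [0,0,3.13]}])

```text
clock: 0.77
position: [0.411, 0.2987, 0.2084]
tool_rot: [-1.377, -2.823, 0.001]
wrist_force: [0.5, 1.0, 0.1]
grip_width: 0.0856
grip_force: 0.0
```

Emit:
apply_moves(increments=[{"slide": [-3.03,-0.34,0.49],"rot": [0,0,3.13]},{"slide": [-3.03,-0.34,0.49],"rot": [0,0,3.13]},{"slide": [-3.03,-0.34,0.49],"rot": [0,0,3.13]},{"slide": [-3.03,-0.34,0.49],"rot": [0,0,3.13]},{"slide": [-3.03,-0.34,0.49],"rot": [0,0,3.13]},{"slide": [-3.03,-0.34,0.49],"rot": [0,0,3.13]},{"slide": [-3.03,-0.34,0.49],"rot": [0,0,3.13]},{"slide": [-3.03,-0.34,0.49],"rot": [0,0,3.13]}])

```text
clock: 1.43
position: [0.4963, 0.0723, 0.1692]
tool_rot: [-1.956, -2.458, 0.001]
wrist_force: [1.0, -0.2, 0.1]
grip_width: 0.0856
grip_force: 0.0
```

Run:
```python
from h import *
import pickle
o=robot.get_obs();im=robot.grab_frame('wrist');cv2.imwrite('pics/w1.png',im[...,::-1]);pickle.dump(o,open('pics/w1.pkl','wb'))
print(o['position'],o['tool_rot'])
tw([.478,-.168,.13],down(np.radians(-11.9)),8)
```

```text
[0.4963 0.0723 0.1692] [-1.9562 -2.4575  0.0006]
8 rows slide [-2.96, -0.33, 0.48] rot [-0.02, 0.02, 3.06]
```

View pics/w1.png

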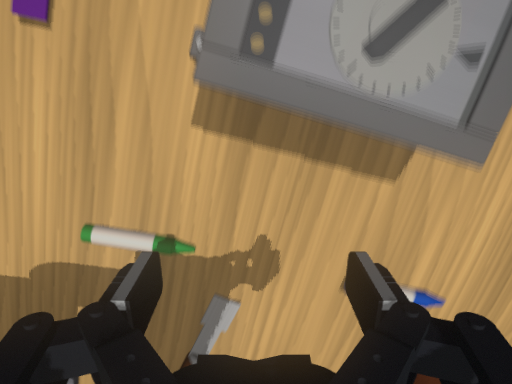

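The wrist view shows the door's free edge from about (196,80) to (482,162), the knife tip at about (228,298), and crayons near both fingers, which stay clear of the path.

Emit:
apply_moves(increments=[{"slide": [-2.96,-0.33,0.48],"rot": [0,0,3.06]},{"slide": [-2.96,-0.33,0.48],"rot": [0,0,3.06]},{"slide": [-2.96,-0.33,0.48],"rot": [0,0,3.06]},{"slide": [-2.96,-0.33,0.48],"rot": [0,0,3.06]},{"slide": [-2.96,-0.33,0.48],"rot": [0,0,3.06]},{"slide": [-2.96,-0.33,0.48],"rot": [0,0,3.06]},{"slide": [-2.96,-0.33,0.48],"rot": [0,0,3.06]},{"slide": [-2.96,-0.33,0.48],"rot": [0,0,3.06]}], claw=6)

```text
clock: 2.15
position: [0.4794, -0.1634, 0.1309]
tool_rot: [-2.433, -1.987, 0.0]
wrist_force: [-0.0, 0.3, 0.7]
grip_width: 0.0601
grip_force: 0.0
```

Run:
```python
from h import *
import pickle
o=pickle.load(open('pics/w1.pkl','rb'))
print('door corners',onz('wrist',[(196,80),(482,162)],.0885,o),'cam',ray('wrist',[(0,0)],o)[0])
o=robot.get_obs();im=robot.grab_frame('wrist');cv2.imwrite('pics/w2.png',im[...,::-1]);pickle.dump(o,open('pics/w2.pkl','wb'))
b=im[...,::-1].copy();hsv=cv2.cvtColor(b,cv2.COLOR_BGR2HSV)
g=cv2.inRange(hsv,(0,0,90),(179,60,255));w=cv2.inRange(hsv,(0,130,20),(14,255,110))
print(o['position'])
for nm,mm,z in(('steel',g,.0105),('wood',w,.018)):
    n,l,s,c=cv2.connectedComponentsWithStats(mm)
    for i in np.argsort(-s[1:,4])[:3]+1:
        q=np.argwhere(l==i)[:,::-1].astype(np.float32);bx=onz('wrist',cv2.boxPoints(cv2.minAreaRect(q)),z,o);print(nm,s[i],'\n',bx[:,:2],bx.mean(0))
```

```text
door corners [[0.4438 0.1451 0.0885]
 [0.6373 0.1379 0.0885]] cam [0.4775 0.1525 0.2938]
[ 0.4794 -0.1634  0.1309]
steel [ 234   54   42  133 4253] 
 [[ 0.4858 -0.0624]
 [ 0.514  -0.0682]
 [ 0.4963 -0.1641]
 [ 0.4645 -0.1576]] [ 0.4901 -0.1131  0.0105]
steel [ 460  189   52   86 3485] 
 [[ 0.6436 -0.1969]
 [ 0.6875 -0.2059]
 [ 0.6933 -0.2907]
 [ 0.6446 -0.2792]] [ 0.6672 -0.2432  0.0105]
steel [  37    0   89   50 2325] 
 [[ 0.3531 -0.0123]
 [ 0.4149 -0.0085]
 [ 0.4164 -0.0267]
 [ 0.3536 -0.0313]] [ 0.3845 -0.0197  0.0105]
wood [ 240  181   28  106 2531] 
 [[ 0.4506 -0.2444]
 [ 0.4708 -0.1523]
 [ 0.491  -0.1564]
 [ 0.4733 -0.249 ]] [ 0.4714 -0.2005  0.018 ]
```

View pics/w2.png

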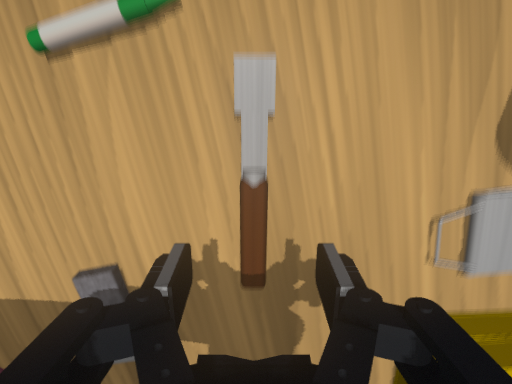

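The close view confirms it: the wooden handle and steel blade lie between the fingers, with the tip at (255,56) and the handle end at (253,285). The brush and clip are clear.

Run:
```python
from h import *
tw([.4777,-.170,.0195],down(np.radians(-12)),8)
```

```text
8 rows slide [-0.03, 0.01, 1.38] rot [-0.02, 0.02, 0.01]
```

Emit:
apply_moves(increments=[{"slide": [-0.04,0,1.38]},{"slide": [-0.04,0,1.38]},{"slide": [-0.04,0,1.38]},{"slide": [-0.03,0.02,1.38]},{"slide": [-0.03,0.02,1.38]},{"slide": [-0.03,0.02,1.38]},{"slide": [-0.02,0.02,1.38]},{"slide": [-0.02,0.02,1.38]}], claw=4.5)

```text
$.increments[0]: bad value
```

Emit:
apply_moves(increments=[{},{},{},{},{},{},{},{}], claw=0, squeeze=100)

```text
$.increments[0]: bad value
```

Emit:
apply_moves(increments=[{"slide": [0,0,-1.5]},{"slide": [0,0,-1.5]},{"slide": [0,0,-1.5]},{"slide": [0,0,-1.5]},{"slide": [0,0,-1.5]},{},{},{}])

```text
$.increments[0]: bad value
```

Run:
```python
from h import *
import pickle
o=robot.get_obs();im=robot.grab_frame('wrist');s=robot.grab_frame('scene');cv2.imwrite('pics/w3.png',im[...,::-1]);cv2.imwrite('pics/s3.png',s[...,::-1]);pickle.dump(o,open('pics/w3.pkl','wb'))
print(o['position'],o['tool_rot'],o['grip_width'],o['grip_force'],o['wrist_force'])
D=np.hstack([cv2.resize(im[0:384,100:412],(400,492)),cv2.resize(s[130:250,180:300],(400,400)).copy() if 0 else cv2.copyMakeBorder(cv2.resize(s[120:260,170:310],(400,400)),0,92,0,0,cv2.BORDER_CONSTANT)])
cv2.imwrite('pics/m3.png',D[...,::-1])
hsv=cv2.cvtColor(im[...,::-1].copy(),cv2.COLOR_BGR2HSV);g=cv2.inRange(hsv,(0,0,90),(179,60,255))
n,l,st,c=cv2.connectedComponentsWithStats(g)
for i in np.argsort(-st[1:,4])[:3]+1:print(st[i],c[i])
```

```text
[ 0.4778 -0.1674  0.1298] [-2.439  -1.9792  0.0051] 0.0599711219449415 0.0 [-1.6906 -4.5332 -1.3357]
[ 234   44   43  133 4345] [254.8053 100.3549]
[ 440  179   72   89 3409] [489.029  225.2725]
[  35    0   89   40 2110] [75.3796 16.318 ]
```

View pics/m3.png

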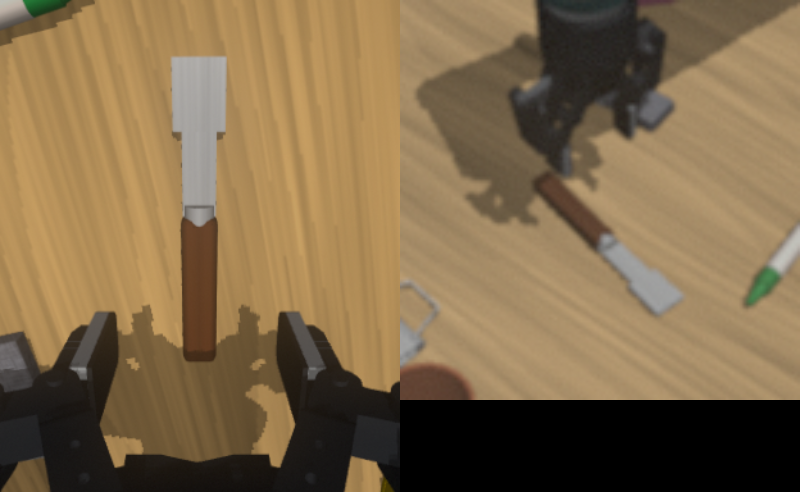

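The calls were refused because every row needs both keys. The picture shows the gripper still above the knife and nothing moved, so I'm sending them again.

Emit:
apply_moves(increments=[{"slide": [-0.04,0,1.38],"rot": [0,0,0]},{"slide": [-0.03,0,1.38],"rot": [0,0,0]},{"slide": [-0.03,0,1.38],"rot": [0,0,0]},{"slide": [-0.03,0.01,1.38],"rot": [0,0,0]},{"slide": [-0.03,0.01,1.38],"rot": [0,0,0]},{"slide": [-0.03,0.01,1.38],"rot": [0,0,0]},{"slide": [-0.02,0.01,1.38],"rot": [0,0,0]},{"slide": [-0.02,0.01,1.38],"rot": [0,0,0]}], claw=4.5)

```text
clock: 2.97
position: [0.4804, -0.1632, 0.0205]
tool_rot: [-2.428, -1.993, -0.001]
wrist_force: [0.0, 0.4, -0.2]
grip_width: 0.045
grip_force: 0.0
```

Emit:
apply_moves(increments=[{"slide": [0,0,0],"rot": [0,0,0]},{"slide": [0,0,0],"rot": [0,0,0]},{"slide": [0,0,0],"rot": [0,0,0]},{"slide": [0,0,0],"rot": [0,0,0]},{"slide": [0,0,0],"rot": [0,0,0]},{"slide": [0,0,0],"rot": [0,0,0]},{"slide": [0,0,0],"rot": [0,0,0]},{"slide": [0,0,0],"rot": [0,0,0]}], claw=0, squeeze=100)

```text
clock: 3.63
position: [0.4801, -0.1645, 0.0213]
tool_rot: [2.43, 1.99, 0.0]
wrist_force: [-0.7, 0.5, -0.8]
grip_width: 0.0194
grip_force: 99.1
```

Emit:
apply_moves(increments=[{"slide": [0,0,-1.5],"rot": [0,0,0]},{"slide": [0,0,-1.5],"rot": [0,0,0]},{"slide": [0,0,-1.5],"rot": [0,0,0]},{"slide": [0,0,-1.5],"rot": [0,0,0]},{"slide": [0,0,-1.5],"rot": [0,0,0]},{"slide": [0,0,0],"rot": [0,0,0]},{"slide": [0,0,0],"rot": [0,0,0]},{"slide": [0,0,0],"rot": [0,0,0]}])

```text
clock: 4.3
position: [0.4796, -0.1643, 0.095]
tool_rot: [-2.43, -1.99, 0.001]
wrist_force: [-0.6, 0.0, -1.2]
grip_width: 0.0194
grip_force: 99.2
```

```bash
cat > kn.py <<'E'
from h import *
def knife(tag):
    """tip and blade-root of the held knife in tool coordinates, assuming the blade plane's tool z (10 mm ahead of TCP)"""
    o=robot.get_obs();im=robot.grab_frame('wrist');cv2.imwrite(f'pics/{tag}.png',im[...,::-1])
    hsv=cv2.cvtColor(im[...,::-1].copy(),cv2.COLOR_BGR2HSV);g=cv2.inRange(hsv,(0,0,90),(179,60,255));w=cv2.inRange(hsv,(0,130,20),(14,255,110))
    n,l,st,c=cv2.connectedComponentsWithStats(g)
    i=[i for i in range(1,n) if abs(c[i,0]-254)<50 and st[i,4]>1500]
    for i in i:
        q=np.argwhere(l==i)[:,::-1].astype(np.float32);r=cv2.minAreaRect(q);print('steel',st[i],r)
    print(o['position'],o['tool_rot'],o['grip_width'],o['grip_force'],o['wrist_force'],o['joint_pos'],o['clock'])
E
python3 - <<'E'
from kn import *
knife('w4')
E
```

```text
steel [  216    27    78   229 13124] ((254.5, 141.0), (228.0, 77.0), 90.0)
[ 0.4796 -0.1643  0.095 ] [-2.4295 -1.9898  0.0008] 0.0193934147916272 99.2190170288086 [-0.562   0.0296 -1.2377] [-0.403   0.111   1.6513  0.0001  1.3806 -0.2047] 4.3
```

Run:
```python
from h import *
o=robot.get_obs();o0=dict(position=np.zeros(3),tool_rot=np.zeros(3))
c,d=ray('wrist',[(254.5,27),(216,27),(293,27)],o0)
print('tip in tool at z=.0123',c+d*((.0123-c[2])/d[:,2])[:,None])
tw([.534,.0125,.088],down(np.radians(-2.5)),8)
```

```text
tip in tool at z=.0123 [[ 0.1022  0.0001  0.0123]
 [ 0.1022 -0.0147  0.0123]
 [ 0.1022  0.0149  0.0123]]
8 rows slide [2.28, 0.39, 0.08] rot [-0.01, -0.0, -1.11]
```

Emit:
apply_moves(increments=[{"slide": [2.28,0.39,0.08],"rot": [0,0,-1.11]},{"slide": [2.28,0.39,0.08],"rot": [0,0,-1.11]},{"slide": [2.28,0.39,0.08],"rot": [0,0,-1.11]},{"slide": [2.28,0.39,0.08],"rot": [0,0,-1.11]},{"slide": [2.28,0.39,0.08],"rot": [0,0,-1.11]},{"slide": [2.28,0.39,0.08],"rot": [0,0,-1.11]},{"slide": [2.28,0.39,0.08],"rot": [0,0,-1.11]},{"slide": [2.28,0.39,0.08],"rot": [0,0,-1.11]}])

```text
clock: 5.02
position: [0.5342, 0.0133, 0.0883]
tool_rot: [-2.267, -2.173, 0.002]
wrist_force: [0.2, -0.3, -0.8]
grip_width: 0.0193
grip_force: 99.3
```

Run:
```python
from h import *
import pickle
I={}
for n in('top','scene'): I[n]=robot.grab_frame(n)
o=robot.get_obs();I['wrist']=robot.grab_frame('wrist');pickle.dump((o,I),open('pics/5.pkl','wb'))
print(o['position'],o['tool_rot'],o['wrist_force'])
def crop(n,pt,w,h,s):
    p=robot.camera_params(n);q=p['R']@pt+p['t'];u,v=int(p['fx']*q[0]/q[2]+p['cx']),int(p['fy']*q[1]/q[2]+p['cy']);u0,v0=u-w//2,v-h//2;print(n,u0,v0,s)
    return cv2.resize(I[n][v0:v0+h,u0:u0+w],None,fx=s,fy=s,interpolation=cv2.INTER_CUBIC)
P=np.array([.54,.13,.08])
A=crop('top',P,80,60,5);B=crop('scene',P,80,60,5)
W=cv2.resize(I['wrist'][0:225,106:406],(400,300))
D=np.zeros((600,800,3),np.uint8);D[:300,:400]=A;D[:300,400:]=B;D[300:,:400]=W;cv2.imwrite('pics/m5.png',D[...,::-1])
```

```text
[0.5343 0.0148 0.0882] [-2.2633 -2.1756  0.0013] [ 0.4186 -0.9953 -0.6012]
top 129 140 5
scene 287 237 5
```

View pics/m5.png

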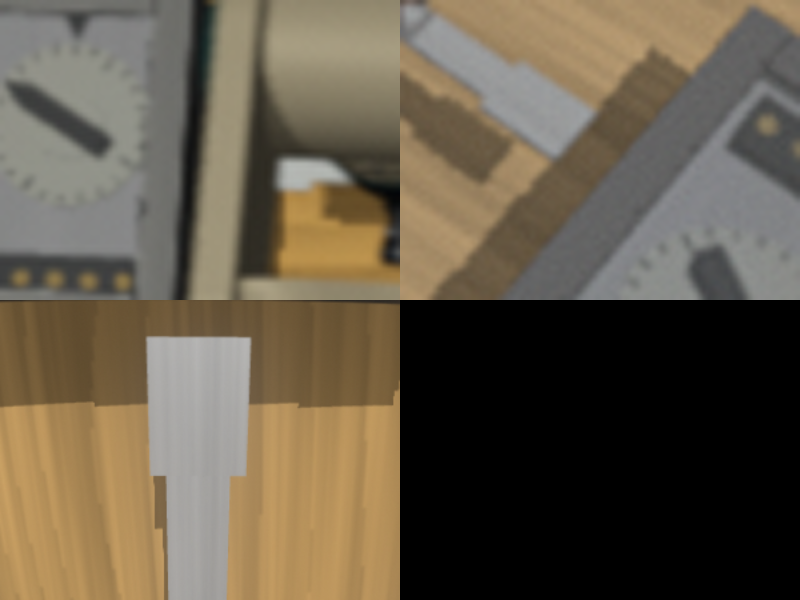

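The scene crop shows the blade tip edge from (598,108) to (555,158), in front of the middle of the cabinet wall. The arm hides it in the top view. I'll check the tip height and x with the scene ray.

Run:
```python
from h import *
import pickle
o,I=pickle.load(open('pics/5.pkl','rb'));R=Ro.from_rotvec(o['tool_rot']).as_matrix()
print('R',R)
print('pred tip',o['position']+R@[.1022,0,.0123])
for z in(.070,.073,.076,.079,.082):print(onz('scene',[(322.2,263.6)],z)[0])
c,d=ray('wrist',[(106+199*.75,37*.75)],o)
for z in(.070,.073,.076,.079,.082):print('w',(c+d*((z-c[2])/d[:,2])[:,None])[0])
```

```text
R [[ 0.0395  0.9992 -0.0021]
 [ 0.9992 -0.0395  0.001 ]
 [ 0.0009 -0.0021 -1.    ]]
pred tip [0.5383 0.1169 0.076 ]
[0.5334 0.1156 0.07  ]
[0.5351 0.1163 0.073 ]
[0.5369 0.1169 0.076 ]
[0.5386 0.1176 0.079 ]
[0.5403 0.1182 0.082 ]
w [0.5389 0.1175 0.07  ]
w [0.5388 0.1171 0.073 ]
w [0.5388 0.1167 0.076 ]
w [0.5388 0.1162 0.079 ]
w [0.5388 0.1158 0.082 ]
```

Emit:
apply_moves(increments=[{"slide": [0.6,0.02,0],"rot": [0,0,0]},{"slide": [0.6,0.02,0],"rot": [0,0,0]},{"slide": [0.6,0.02,0],"rot": [0,0,0]},{"slide": [0.5,0.01,0],"rot": [0,0,0]},{"slide": [0.4,0,0],"rot": [0,0,0]},{"slide": [0.3,0,0],"rot": [0,0,0]},{"slide": [0.3,0,0],"rot": [0,0,0]},{"slide": [0.3,0,0],"rot": [0,0,0]}])

```text
clock: 5.83
position: [0.5369, 0.0483, 0.0897]
tool_rot: [2.269, 2.173, 0.0]
wrist_force: [1.4, 0.8, -0.4]
grip_width: 0.0194
grip_force: 99.3
```

Emit:
apply_moves(increments=[{"slide": [0.3,0,0.02],"rot": [0,0,0]},{"slide": [0.3,0,0.02],"rot": [0,0,0]},{"slide": [0.3,0,0.02],"rot": [0,0,0]},{"slide": [0.3,0,0.02],"rot": [0,0,0]},{"slide": [0.3,0,0],"rot": [0,0,0]},{"slide": [0.3,0,0],"rot": [0,0,0]},{"slide": [0.2,0,0],"rot": [0,0,0]},{"slide": [0,0,0],"rot": [0,0,0]}])

```text
clock: 6.5
position: [0.5378, 0.0685, 0.0889]
tool_rot: [-2.269, -2.173, -0.0]
wrist_force: [0.0, -0.8, 0.5]
grip_width: 0.019
grip_force: 99.3
```

Run:
```python
from h import *
o=robot.get_obs();print(o['position'],o['tool_rot'],o['wrist_force'],o['moment'])
# lever about the sill: pivot at y=.1455 (mid wall), blade underside z=.072 ; tool turns about its +y (=world x)
p=o['position'];R=Ro.from_rotvec(o['tool_rot'])
piv=np.array([p[0],.146,.072+.0015]) # blade centre line over the sill
pt=p.copy()
for tot,n in((6,1),(14,2),(24,3)):
    Rw=Ro.from_rotvec(np.radians(tot)*np.array([1,-.04,0]))
    print(tot,Rw.apply(p-piv)+piv)
q=p-np.array([0,0,p[2]-.0123-.0735])  # lower until blade rests on sill
for tot in (24,):
    Rw=Ro.from_rotvec(np.radians(tot)*np.array([.999,-.04,0]))
    tw(Rw.apply(q-piv)+piv,(Rw*R).as_matrix(),16,start=(q,R.as_matrix()))
print(q)
```

```text
[0.5378 0.0685 0.0889] [-2.2686 -2.1732 -0.0003] [ 0.0341 -0.7838  0.5289] [ 0.0237 -0.0299 -0.0208]
6 [0.5377 0.0673 0.0807]
14 [0.5377 0.067  0.0697]
24 [0.5378 0.0689 0.056 ]
16 rows slide [-0.03, 0.0, 0.2] rot [0.0, 1.5, 0.0]
[0.5378 0.0685 0.0858]
```

Emit:
apply_moves(increments=[{"slide": [0,0,0.24],"rot": [0,1.5,0]},{"slide": [-0.03,0,0.24],"rot": [0,1.5,0]},{"slide": [-0.03,0,0.24],"rot": [0,1.5,0]},{"slide": [-0.03,0,0.24],"rot": [0,1.5,0]},{"slide": [-0.03,0,0.24],"rot": [0,1.5,0]},{"slide": [-0.03,0,0.24],"rot": [0,1.5,0]},{"slide": [-0.03,0,0.22],"rot": [0,1.5,0]},{"slide": [-0.03,0,0.22],"rot": [0,1.5,0]}])

```text
clock: 7.17
position: [0.5378, 0.0675, 0.07]
tool_rot: [-2.158, -2.066, -0.228]
wrist_force: [-0.2, 0.8, -0.5]
grip_width: 0.0193
grip_force: 99.3
```

Emit:
apply_moves(increments=[{"slide": [-0.03,0,0.2],"rot": [0,1.5,0]},{"slide": [-0.03,0,0.2],"rot": [0,1.5,0]},{"slide": [-0.03,0,0.2],"rot": [0,1.5,0]},{"slide": [-0.03,0,0.2],"rot": [0,1.5,0]},{"slide": [-0.03,0,0.2],"rot": [0,1.5,0]},{"slide": [-0.03,0,0.2],"rot": [0,1.5,0]},{"slide": [-0.03,0,0.2],"rot": [0,1.5,0]},{"slide": [-0.03,0,0.2],"rot": [0,1.5,0]}])

```text
clock: 7.83
position: [0.5381, 0.0697, 0.0543]
tool_rot: [-2.037, -1.95, -0.434]
wrist_force: [-5.9, -8.1, 16.2]
grip_width: 0.0191
grip_force: 101.8
```

Emit:
apply_moves(increments=[{"slide": [-0.03,0,0.2],"rot": [0,1.5,0]},{"slide": [-0.03,0,0.2],"rot": [0,1.5,0]},{"slide": [-0.03,0,0.2],"rot": [0,1.5,0]},{"slide": [-0.03,0,0.2],"rot": [0,1.5,0]},{"slide": [0,0,0],"rot": [0,0,0]},{"slide": [0,0,0],"rot": [0,0,0]},{"slide": [0,0,0],"rot": [0,0,0]},{"slide": [0,0,0],"rot": [0,0,0]}])

```text
clock: 8.5
position: [0.5423, 0.0696, 0.0537]
tool_rot: [-1.975, -1.899, -0.54]
wrist_force: [-10.4, -17.6, 36.9]
grip_width: 0.0192
grip_force: 105.0
```

Run:
```python
from h import *
import pickle
o=robot.get_obs();print(o['position'],Ro.from_rotvec(o['tool_rot']).as_matrix(),o['wrist_force'],o['moment'])
I={n:robot.grab_frame(n) for n in('scene','wrist')};pickle.dump((o,I),open('pics/6.pkl','wb'))
A=cv2.resize(I['scene'][200:380,240:440],(440,396));W=cv2.resize(I['wrist'],(360,270));D=np.zeros((396,800,3),np.uint8);D[:,:440]=A;D[:270,440:]=W
cv2.imwrite('pics/m6.png',D[...,::-1])
```

```text
[0.5423 0.0696 0.0537] [[ 0.0309  0.999   0.0326]
 [ 0.8668 -0.043   0.4968]
 [ 0.4977  0.013  -0.8672]] [-10.3513 -17.6298  36.8512] [-0.4233  1.0383  1.5725]
```

View pics/m6.png

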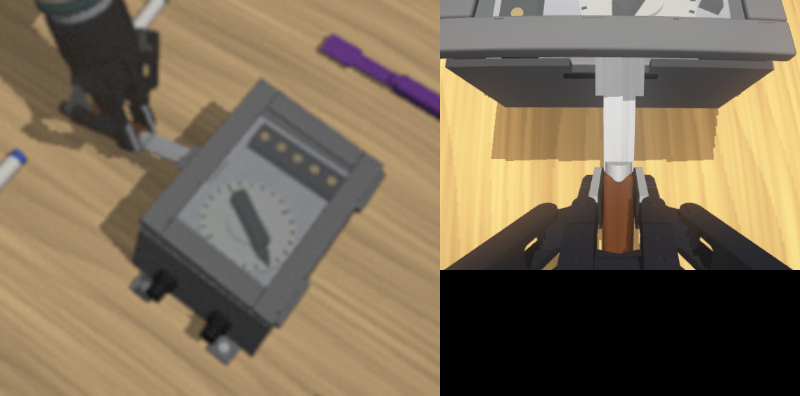

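The wrist view shows the blade in the slot above the black sill rib, with the door's lower free edge at row 57 or so. Next I'm measuring the door angle from the height of that edge.

Run:
```python
from h import *
import pickle
o,I=pickle.load(open('pics/6.pkl','rb'));s=512/360
g=cv2.cvtColor(I['wrist'],cv2.COLOR_RGB2GRAY)
for u in(60,120,400,460):
    print(u,g[0:160:3,u].tolist())
uv=[((446-440)*s,58*s),((795-440)*s,57*s),((565-440)*s,77*s),((657-440)*s,77*s),((505-440)*s,105*s),((715-440)*s,105*s)]
c,d=ray('wrist',uv,o);y=.1425
print(c);print(c+d*((y-c[1])/d[:,1])[:,None])
R=Ro.from_rotvec(o['tool_rot']).as_matrix();print('tip if rigid',o['position']+R@[.1022,0,.0123])
```

```text
60 [125, 126, 126, 125, 127, 127, 127, 127, 127, 141, 141, 140, 141, 141, 142, 142, 142, 143, 142, 141, 141, 142, 142, 118, 78, 66, 65, 62, 91, 91, 91, 91, 64, 64, 63, 64, 65, 66, 66, 68, 68, 69, 71, 71, 217, 218, 220, 220, 220, 222, 223, 223, 223, 223]
120 [109, 110, 110, 110, 109, 111, 110, 111, 141, 142, 142, 142, 144, 143, 143, 144, 144, 143, 144, 143, 143, 143, 142, 109, 72, 68, 66, 47, 92, 92, 92, 81, 64, 63, 63, 64, 64, 64, 64, 64, 63, 64, 64, 64, 64, 67, 67, 67, 68, 68, 69, 128, 131, 131]
400 [114, 113, 114, 109, 110, 182, 193, 189, 189, 140, 144, 144, 143, 143, 144, 144, 143, 144, 143, 143, 143, 143, 143, 140, 119, 75, 72, 70, 66, 93, 93, 92, 78, 67, 68, 67, 67, 68, 68, 68, 68, 70, 71, 71, 73, 73, 74, 75, 76, 77, 78, 210, 210, 211]
460 [142, 142, 142, 142, 144, 144, 144, 144, 139, 110, 141, 141, 142, 141, 142, 143, 143, 143, 142, 143, 144, 144, 143, 143, 137, 107, 79, 78, 77, 84, 100, 99, 100, 79, 80, 81, 88, 212, 212, 214, 212, 208, 206, 204, 203, 203, 203, 204, 203, 205, 204, 203, 203, 204]
[0.5404 0.0788 0.2024]
[[ 0.4559  0.1425  0.098 ]
 [ 0.6481  0.1425  0.0874]
 [ 0.5116  0.1425  0.0687]
 [ 0.5705  0.1425  0.0638]
 [ 0.4511  0.1425  0.021 ]
 [ 0.6379  0.1425 -0.0017]]
tip if rigid [0.5458 0.1643 0.0939]
```

The handle's rear end (about 89 mm behind the TCP) reaches the table at this tilt, which explains the 37 N. The rim is visible under the raised door, so the catch is released. I'll lift straight up.

Emit:
apply_moves(increments=[{"slide": [0.25,0,-0.43],"rot": [0,0,0]},{"slide": [0.25,0,-0.43],"rot": [0,0,0]},{"slide": [0.25,0,-0.43],"rot": [0,0,0]},{"slide": [0.25,0,-0.43],"rot": [0,0,0]},{"slide": [0.25,0,-0.43],"rot": [0,0,0]},{"slide": [0.25,0,-0.43],"rot": [0,0,0]},{"slide": [0.25,0,-0.43],"rot": [0,0,0]},{"slide": [0.25,0,-0.43],"rot": [0,0,0]}])

```text
clock: 9.27
position: [0.5377, 0.0728, 0.0862]
tool_rot: [-1.972, -1.889, -0.528]
wrist_force: [-0.1, 0.5, -2.3]
grip_width: 0.0193
grip_force: 99.2
```

```bash
cat > look.py <<'E'
from h import *
import pickle,sys
def tipw(tag):
    o=robot.get_obs();im=robot.grab_frame('wrist');s=robot.grab_frame('scene');pickle.dump((o,{'wrist':im,'scene':s}),open(f'pics/{tag}.pkl','wb'))
    R=Ro.from_rotvec(o['tool_rot']).as_matrix();print(o['clock'],o['position'],'tilt',np.degrees(np.arcsin(R[2,0])),'\n',R,o['wrist_force'],o['moment'],'tip',o['position']+R@[.1022,0,.0123])
    # door angle: free edge seen in scene
    return o,im,s
E
python3 - <<'E'
from look import *
o,im,s=tipw('7')
g=cv2.cvtColor(im,cv2.COLOR_RGB2GRAY)
for u in(100,140,400,440):print(u,g[0:200:4,u].tolist())
E
```

```text
9.2667 [0.5377 0.0728 0.0862] tilt 30.003267176386448 
 [[ 0.0375  0.9991  0.0208]
 [ 0.8652 -0.0429  0.4996]
 [ 0.5    -0.0008 -0.866 ]] [-0.1227  0.5393 -2.3264] [-0.5673 -0.019   0.0208] tip [0.5418 0.1674 0.1267]
100 [124, 124, 125, 124, 125, 125, 139, 138, 138, 138, 139, 140, 140, 140, 133, 84, 75, 73, 66, 58, 58, 57, 59, 60, 60, 60, 60, 61, 62, 65, 82, 94, 95, 72, 72, 73, 75, 75, 77, 86, 215, 215, 214, 214, 214, 214, 214, 214, 214, 214]
140 [106, 158, 178, 154, 108, 108, 139, 139, 139, 140, 139, 140, 140, 140, 127, 78, 76, 74, 57, 38, 38, 127, 130, 130, 80, 37, 38, 34, 34, 142, 142, 93, 92, 67, 68, 68, 68, 69, 69, 70, 71, 71, 71, 139, 139, 139, 139, 139, 139, 139]
400 [127, 128, 128, 127, 128, 128, 136, 140, 140, 140, 140, 140, 140, 140, 137, 96, 82, 80, 76, 139, 150, 147, 148, 155, 149, 149, 155, 150, 150, 69, 71, 96, 96, 73, 74, 74, 76, 75, 77, 78, 78, 207, 207, 207, 206, 205, 205, 205, 208, 208]
440 [136, 136, 136, 137, 127, 110, 87, 137, 137, 138, 138, 138, 139, 140, 139, 115, 84, 82, 82, 213, 212, 202, 184, 158, 151, 151, 150, 151, 152, 152, 149, 140, 135, 85, 199, 199, 198, 197, 198, 197, 197, 196, 199, 201, 204, 206, 209, 212, 213, 214]
```

Run:
```python
from h import *
o=robot.get_obs();pos=o['position'];R=Ro.from_rotvec(o['tool_rot']).as_matrix()
yaw=np.radians(-2.5);D=down(yaw);ax=D[:,1]  # tilt about tool y
ey=np.array([.0436,.999,0]);hp=np.array([.540,.1415,.0805])+.142*ey
tl=np.array([.1022,0,.0123]);start=(pos,R)
for phi,t in((.85,24),(1.32,17),(1.78,10)):
    Rt=(Ro.from_rotvec(np.radians(t)*ax)).as_matrix()@D
    tip=hp-.120*np.cos(phi)*ey+[0,0,.120*np.sin(phi)]
    p=tip-Rt@tl;print(phi,tip,p);tw(p,Rt,8,start);start=(p,Rt)
```

```text
0.85 [0.5427 0.2042 0.1707] [0.5384 0.106  0.1403]
8 rows slide [0.68, -0.02, -0.4] rot [0.01, -0.75, 0.01]
1.32 [0.5449 0.2536 0.1967] [0.5405 0.1524 0.1786]
8 rows slide [0.71, -0.0, -0.24] rot [0.0, -0.87, 0.0]
1.78 [0.5473 0.3083 0.1979] [0.5428 0.2056 0.1922]
8 rows slide [0.69, -0.0, -0.0] rot [0.0, -0.88, 0.0]
```

Emit:
apply_moves(increments=[{"slide": [0.68,0,-0.4],"rot": [0,-0.75,0]},{"slide": [0.68,0,-0.4],"rot": [0,-0.75,0]},{"slide": [0.68,0,-0.4],"rot": [0,-0.75,0]},{"slide": [0.68,0,-0.4],"rot": [0,-0.75,0]},{"slide": [0.68,0,-0.4],"rot": [0,-0.75,0]},{"slide": [0.68,0,-0.4],"rot": [0,-0.75,0]},{"slide": [0.68,0,-0.4],"rot": [0,-0.75,0]},{"slide": [0.68,0,-0.4],"rot": [0,-0.75,0]}])

```text
clock: 10.03
position: [0.5395, 0.1068, 0.1404]
tool_rot: [-2.037, -1.951, -0.432]
wrist_force: [0.3, -1.2, -1.1]
grip_width: 0.0191
grip_force: 99.5
```

Emit:
apply_moves(increments=[{"slide": [0.71,0,-0.24],"rot": [0,-0.87,0]},{"slide": [0.71,0,-0.24],"rot": [0,-0.87,0]},{"slide": [0.71,0,-0.24],"rot": [0,-0.87,0]},{"slide": [0.71,0,-0.24],"rot": [0,-0.87,0]},{"slide": [0.71,0,-0.24],"rot": [0,-0.87,0]},{"slide": [0.71,0,-0.24],"rot": [0,-0.87,0]},{"slide": [0.71,0,-0.24],"rot": [0,-0.87,0]},{"slide": [0.71,0,-0.24],"rot": [0,-0.87,0]}])

```text
clock: 10.7
position: [0.5413, 0.153, 0.178]
tool_rot: [-2.109, -2.02, -0.314]
wrist_force: [0.2, -1.3, -1.8]
grip_width: 0.0192
grip_force: 99.3
```

Emit:
apply_moves(increments=[{"slide": [0.69,0,0],"rot": [0,-0.88,0]},{"slide": [0.69,0,0],"rot": [0,-0.88,0]},{"slide": [0.69,0,0],"rot": [0,-0.88,0]},{"slide": [0.69,0,0],"rot": [0,-0.88,0]},{"slide": [0.69,0,0],"rot": [0,-0.88,0]},{"slide": [0.69,0,0],"rot": [0,-0.88,0]},{"slide": [0.69,0,0],"rot": [0,-0.88,0]},{"slide": [0.69,0,0],"rot": [0,-0.88,0]}])

```text
clock: 11.37
position: [0.5437, 0.2036, 0.1904]
tool_rot: [-2.184, -2.088, -0.181]
wrist_force: [-3.4, -36.3, 0.2]
grip_width: 0.0192
grip_force: 99.9
```

Run:
```python
from look import *
o,im,s=tipw('8')
A=s[160:360,240:500];W=cv2.resize(im,(380,285));D=np.zeros((600,800,3),np.uint8);A=cv2.resize(A,(780,600),interpolation=cv2.INTER_CUBIC);D[:,:780]=A;D[:200,:267]=cv2.resize(im,(267,200));cv2.imwrite('pics/m8.png',D[...,::-1])
```

```text
11.3667 [0.5437 0.2036 0.1904] tilt 9.501769751184103 
 [[ 0.0443  0.999   0.0065]
 [ 0.9853 -0.0448  0.165 ]
 [ 0.1651 -0.0009 -0.9863]] [ -3.4118 -36.3243   0.2024] [-5.7021  0.48    0.2687] tip [0.5483 0.3064 0.1951]
```

View pics/m8.png

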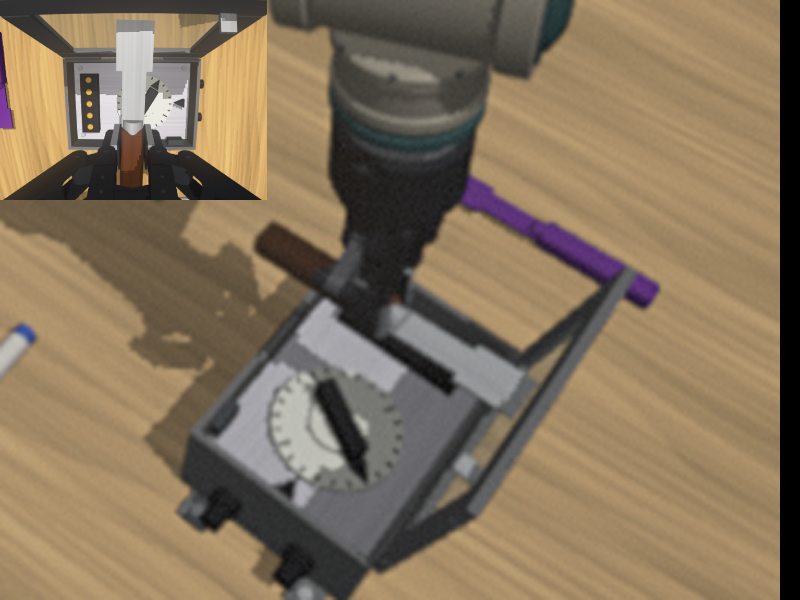

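The door stands wide open against its stop, with the blade tip on its window. I'm backing away and leveling the knife.

Run:
```python
from h import *
o=robot.get_obs();s0=(o['position'],Ro.from_rotvec(o['tool_rot']).as_matrix())
a=(np.array([.537,.06,.19]),down(np.radians(-2.5)));tw(*a,8,s0)
b=(np.array([.4796,-.1643,.10]),down(np.radians(-12)));tw(*b,8,a)
```

```text
8 rows slide [-1.79, -0.01, -0.16] rot [-0.01, -1.18, -0.01]
8 rows slide [-2.87, -0.39, 1.12] rot [0.0, 0.0, 1.19]
```

Emit:
apply_moves(increments=[{"slide": [-1.79,0,-0.16],"rot": [0,-1.18,0]},{"slide": [-1.79,0,-0.16],"rot": [0,-1.18,0]},{"slide": [-1.79,0,-0.16],"rot": [0,-1.18,0]},{"slide": [-1.79,0,-0.16],"rot": [0,-1.18,0]},{"slide": [-1.79,0,-0.16],"rot": [0,-1.18,0]},{"slide": [-1.79,0,-0.16],"rot": [0,-1.18,0]},{"slide": [-1.79,0,-0.16],"rot": [0,-1.18,0]},{"slide": [-1.79,0,-0.16],"rot": [0,-1.18,0]}])

```text
clock: 12.13
position: [0.5374, 0.0604, 0.1893]
tool_rot: [-2.265, -2.169, -0.009]
wrist_force: [0.1, -0.0, -1.0]
grip_width: 0.0195
grip_force: 99.4
```

Emit:
apply_moves(increments=[{"slide": [-2.87,-0.39,1.12],"rot": [0,0,1.19]},{"slide": [-2.87,-0.39,1.12],"rot": [0,0,1.19]},{"slide": [-2.87,-0.39,1.12],"rot": [0,0,1.19]},{"slide": [-2.87,-0.39,1.12],"rot": [0,0,1.19]},{"slide": [-2.87,-0.39,1.12],"rot": [0,0,1.19]},{"slide": [-2.87,-0.39,1.12],"rot": [0,0,1.19]},{"slide": [-2.87,-0.39,1.12],"rot": [0,0,1.19]},{"slide": [-2.87,-0.39,1.12],"rot": [0,0,1.19]}])

```text
clock: 12.8
position: [0.4792, -0.1631, 0.0971]
tool_rot: [-2.438, -1.972, -0.009]
wrist_force: [1.1, -0.8, -0.8]
grip_width: 0.0194
grip_force: 99.3
```

Run:
```python
from kn import *
knife('w9')
a=cv2.imread('pics/w9.png');g=cv2.cvtColor(a,cv2.COLOR_BGR2HSV)
m=cv2.inRange(g,(0,0,90),(179,60,255))
for v in range(10,150,10):
    q=np.flatnonzero(m[v,190:320]);print(v,(q.min()+190,q.max()+190) if len(q) else None,end=' ')
m=cv2.inRange(cv2.cvtColor(cv2.imread('pics/w4.png'),cv2.COLOR_BGR2HSV),(0,0,90),(179,60,255));print()
for v in range(10,150,10):
    q=np.flatnonzero(m[v,190:320]);print(v,(q.min()+190,q.max()+190) if len(q) else None,end=' ')
tw([.4796,-.1643,.045],down(np.radians(-12)),8)
```

```text
steel [  223    37    74   222 12007] ((258.6281433105469, 147.77261352539062), (72.298583984375, 220.64537048339844), 0.795723557472229)
[ 0.4792 -0.1631  0.0971] [-2.4375 -1.9718 -0.0094] 0.01935083170330997 99.32183778088074 [ 1.0916 -0.7979 -0.7721] [-0.4054  0.1072  1.651   0.0084  1.3862 -0.1965] 12.8
10 None 20 None 30 None 40 (np.int64(224), np.int64(296)) 50 (np.int64(224), np.int64(296)) 60 (np.int64(224), np.int64(296)) 70 (np.int64(224), np.int64(295)) 80 (np.int64(224), np.int64(295)) 90 (np.int64(224), np.int64(294)) 100 (np.int64(224), np.int64(294)) 110 (np.int64(223), np.int64(293)) 120 (np.int64(223), np.int64(292)) 130 (np.int64(223), np.int64(292)) 140 (np.int64(235), np.int64(280)) 
10 None 20 None 30 (np.int64(216), np.int64(293)) 40 (np.int64(216), np.int64(293)) 50 (np.int64(216), np.int64(293)) 60 (np.int64(217), np.int64(292)) 70 (np.int64(217), np.int64(292)) 80 (np.int64(217), np.int64(292)) 90 (np.int64(217), np.int64(291)) 100 (np.int64(218), np.int64(291)) 110 (np.int64(218), np.int64(290)) 120 (np.int64(218), np.int64(290)) 130 (np.int64(219), np.int64(290)) 140 (np.int64(231), np.int64(277)) 8 rows slide [0.03, 0.03, 0.62] rot [-0.04, -0.05, -0.04]
```

Emit:
apply_moves(increments=[{"slide": [0,0,1.1],"rot": [0,0.9,0]},{"slide": [0,0,1.1],"rot": [0,0.9,0]},{"slide": [0,0,1.1],"rot": [0,0.9,0]},{"slide": [0,0,1.1],"rot": [0,0.8,0]},{"slide": [0,0,1.0],"rot": [0,0,0]},{"slide": [0,0,0.9],"rot": [0,0,0]},{"slide": [0,0,0.7],"rot": [0,0,0]},{"slide": [0,0,0.3],"rot": [0,0,0]}])

```text
clock: 13.52
position: [0.4802, -0.1568, 0.023]
tool_rot: [-2.403, -1.947, -0.082]
wrist_force: [-0.6, -0.5, -0.7]
grip_width: 0.0192
grip_force: 99.5
```

Emit:
apply_moves(increments=[{"slide": [0,0,0.1],"rot": [0,0,0]},{"slide": [0,0,0.05],"rot": [0,0,0]},{"slide": [0,0,0],"rot": [0,0,0]},{"slide": [0,0,0],"rot": [0,0,0]},{"slide": [0,0,0],"rot": [0,0,0]},{"slide": [0,0,0],"rot": [0,0,0]},{"slide": [0,0,0],"rot": [0,0,0]},{"slide": [0,0,0],"rot": [0,0,0]}])

```text
clock: 14.18
position: [0.4808, -0.1574, 0.0231]
tool_rot: [-2.405, -1.948, -0.084]
wrist_force: [0.1, -0.6, -0.4]
grip_width: 0.0194
grip_force: 99.5
```

Emit:
apply_moves(increments=[{"slide": [0,0,0.1],"rot": [0,0,0]},{"slide": [0,0,0],"rot": [0,0,0]},{"slide": [0,0,0],"rot": [0,0,0]},{"slide": [0,0,0],"rot": [0,0,0]},{"slide": [0,0,0],"rot": [0,0,0]},{"slide": [0,0,0],"rot": [0,0,0]},{"slide": [0,0,0],"rot": [0,0,0]},{"slide": [0,0,0],"rot": [0,0,0]}], claw=4.5)

```text
clock: 14.85
position: [0.4807, -0.1573, 0.022]
tool_rot: [-2.405, -1.947, -0.084]
wrist_force: [-0.7, -0.1, 0.1]
grip_width: 0.0449
grip_force: 0.0
```

Emit:
apply_moves(increments=[{"slide": [0,0,-1],"rot": [0,0,0]},{"slide": [0,0,-2],"rot": [0,0,0]},{"slide": [0,0,-3],"rot": [0,-0.5,0]},{"slide": [0,0,-3],"rot": [0,-0.5,0]},{"slide": [0,0,-3],"rot": [0,-0.5,0]},{"slide": [0,0,-3],"rot": [0,-0.5,0]},{"slide": [0,0,-3],"rot": [0,-0.5,0]},{"slide": [0,0,-2],"rot": [0,-0.5,0]}])

```text
clock: 15.52
position: [0.4792, -0.1681, 0.226]
tool_rot: [-2.435, -1.971, -0.024]
wrist_force: [0.2, -0.4, -0.5]
grip_width: 0.045
grip_force: 0.0
```

Run:
```python
from kn import *
knife('w10')
# dial from top (clear view), knife flat check
b=robot.grab_frame('top')[...,::-1].copy();cv2.imwrite('pics/top10.png',b)
a=cv2.imread('pics/w10.png');hsv=cv2.cvtColor(a,cv2.COLOR_BGR2HSV);w=cv2.inRange(hsv,(0,130,20),(14,255,110));o=robot.get_obs()
n,l,s,c=cv2.connectedComponentsWithStats(w);i=1+np.argmax(s[1:,4]);q=np.argwhere(l==i)[:,::-1].astype(np.float32)
bx=onz('wrist',cv2.boxPoints(cv2.minAreaRect(q)),.018,o);print(bx,np.linalg.norm(np.diff(bx,axis=0),axis=1))
# bar + triangle: dark blob round the dial
g=cv2.cvtColor(b,cv2.COLOR_BGR2GRAY);roi=g[140:200,120:165];print(roi[::2,::2])
```

```text
steel [ 241   53   32   97 2264] ((254.91062927246094, 101.376708984375), (30.299001693725586, 95.51082611083984), 2.726310968399048)
[ 0.4792 -0.1681  0.226 ] [-2.435  -1.9714 -0.0236] 0.045001982479864935 0.0 [ 0.1845 -0.381  -0.4821] [-0.4192  0.0104  1.4878  0.0173  1.6441 -0.2083] 15.5167
[[ 0.6975 -0.0708  0.018 ]
 [ 0.7594 -0.081   0.018 ]
 [ 0.7587 -0.1619  0.018 ]
 [ 0.6931 -0.1495  0.018 ]] [0.0627 0.0809 0.0667]
[[ 26  73  97  98 102 102 143 184 168 173 172 164 164 168 175 175 173 170
  173 174 171 141 111]
 [ 26  82  94  97 103 102 101 110 124 154 169 126  82 119 194 201 201 199
  200 201 201 193 131]
 [ 28  86  98  99 104 103 102 102 100 106 178 149  28  64 166 201 201 199
  199 201 199 178  73]
 [ 28  88  99 100 104 102 102 101 101 110 195 190  77 138 198 202 200 200
  200 201 201 173  74]
 [ 31  90  98 100 103 103 102 101 102 108 172 200 173 188 199 202 201 200
  200 201 201 161  73]
 [ 34  93  98 101 103 103 102 104 100 113 145 198 172 189 173 189 190 200
  200 201 202 162  69]
 [ 37  95  98 102 104 102 104 115 111 117 156 203 200 201 200 171 183 190
  197 201 201 199
[... 1537 characters left out ...]
202 201 202 180  84]
 [101 103 104 106 103 103 105 105 114 194 202 202 201 201 201 201 202 201
  202 202 202 171  77]
 [102 102 105 105 103 102 105 106 115 195 203 201 202 202 202 203 201 203
  202 202 202 170  74]
 [101  97  58  59  59  69  74  75  92 176 183 183 185 184 184 188 188 187
  194 201 202 161  71]
 [101  94  11  10   8   9  21  39  37  36  35  38  43  41  40  52  51  49
   71 136 197 160  66]
 [101  89  29  70  23  13  89 105  35  86 108  43  47  94  54  33  75  71
   34  78 180 152  62]
 [102  75  30  70  20  17 108 115  40 122 146  52  78 164  97  37 140 143
   41  82 180 148  55]
 [102  72  10   9   9   8  29  39  36  43  48  37  37  66  47  33  63  64
   29  83 177 141  52]]
```

Run:
```python
from h import *
b=cv2.imread('pics/top10.png');g=cv2.cvtColor(b,cv2.COLOR_BGR2GRAY)
m=((g<65)*255).astype(np.uint8);R=np.zeros_like(m);R[154:173,128:154]=m[154:173,128:154]
q=np.argwhere(R>0)[:,::-1].astype(np.float32);r=cv2.minAreaRect(q);bx=cv2.boxPoints(r)
w=onz('top',bx,.072);print(len(q),r,w[:,:2],w.mean(0))
e=np.diff(w,axis=0);print(np.linalg.norm(e,axis=1),np.degrees(np.arctan2(e[:,1],e[:,0])))
l=cv2.fitLine(q,cv2.DIST_L2,0,.01,.01).ravel();P=onz('top',[(l[2],l[3]),(l[2]-10*l[0],l[3]-10*l[1])],.072);d=P[1]-P[0];print('line',P[0],np.degrees(np.arctan2(d[1],d[0])))
c=np.array([.563,.212]);A=(np.array([.0436,.999]))
ar=onz('top',[(120+12.3*2,140+3.5*2)],.058)[0];print('arrow',ar,np.degrees(np.arctan2(ar[1]-c[1],ar[0]-c[0])))
# knife blade in wrist
# approach pose for the dial: yaw 147.5
o=robot.get_obs()
mid=(np.array([.53,-.02,.25]),down(np.radians(67)))
pre=(np.array([.563,.212,.14]),down(np.radians(147.5)))
tw(*mid,16);tw(*pre,16,mid)
```

```text
89 ((140.25631713867188, 162.8790740966797), (23.012239456176758, 4.205892562866211), 32.735225677490234) [[0.5772 0.2455]
 [0.5871 0.2394]
 [0.5517 0.1846]
 [0.542  0.1907]] [0.5645 0.2151 0.072 ]
[0.0116 0.0652 0.0115] [ -31.5357 -122.7958  148.1924]
line [0.5637 0.2135 0.072 ] 57.12749244177203
arrow [0.612  0.2074 0.058 ] -5.383335671047859
16 rows slide [0.77, 0.73, -0.13] rot [0.06, -0.03, -4.94]
16 rows slide [-0.62, 1.47, 0.69] rot [0.0, 0.0, -5.03]
```

Emit:
apply_moves(increments=[{"slide": [0.77,0.73,-0.13],"rot": [0.06,-0.03,-4.94]},{"slide": [0.77,0.73,-0.13],"rot": [0.06,-0.03,-4.94]},{"slide": [0.77,0.73,-0.13],"rot": [0.06,-0.03,-4.94]},{"slide": [0.77,0.73,-0.13],"rot": [0.06,-0.03,-4.94]},{"slide": [0.77,0.73,-0.13],"rot": [0.06,-0.03,-4.94]},{"slide": [0.77,0.73,-0.13],"rot": [0.06,-0.03,-4.94]},{"slide": [0.77,0.73,-0.13],"rot": [0.06,-0.03,-4.94]},{"slide": [0.77,0.73,-0.13],"rot": [0.06,-0.03,-4.94]}], claw=4, squeeze=60)

```text
clock: 16.28
position: [0.5301, -0.1021, 0.2324]
tool_rot: [-1.617, -2.678, -0.013]
wrist_force: [0.3, -0.3, -0.1]
grip_width: 0.0402
grip_force: 0.0
```

Emit:
apply_moves(increments=[{"slide": [0.77,0.73,-0.13],"rot": [0.06,-0.03,-4.94]},{"slide": [0.77,0.73,-0.13],"rot": [0.06,-0.03,-4.94]},{"slide": [0.77,0.73,-0.13],"rot": [0.06,-0.03,-4.94]},{"slide": [0.77,0.73,-0.13],"rot": [0.06,-0.03,-4.94]},{"slide": [0.77,0.73,-0.13],"rot": [0.06,-0.03,-4.94]},{"slide": [0.77,0.73,-0.13],"rot": [0.06,-0.03,-4.94]},{"slide": [0.77,0.73,-0.13],"rot": [0.06,-0.03,-4.94]},{"slide": [0.77,0.73,-0.13],"rot": [0.06,-0.03,-4.94]}])

```text
clock: 16.95
position: [0.5279, -0.0189, 0.2436]
tool_rot: [-0.617, -3.07, -0.004]
wrist_force: [-1.1, 0.9, -0.3]
grip_width: 0.04
grip_force: 0.0
```

Emit:
apply_moves(increments=[{"slide": [-0.62,1.47,0.5],"rot": [0,0,-5.03]},{"slide": [-0.62,1.47,0.5],"rot": [0,0,-5.03]},{"slide": [-0.62,1.47,0.5],"rot": [0,0,-5.03]},{"slide": [-0.62,1.47,0.5],"rot": [0,0,-5.03]},{"slide": [-0.62,1.47,0.5],"rot": [0,0,-5.03]},{"slide": [-0.62,1.47,0.5],"rot": [0,0,-5.03]},{"slide": [-0.62,1.47,0.5],"rot": [0,0,-5.03]},{"slide": [-0.62,1.47,0.5],"rot": [0,0,-5.03]}])

```text
clock: 17.62
position: [0.5871, 0.0915, 0.2032]
tool_rot: [0.477, -3.096, -0.009]
wrist_force: [-0.3, 0.7, -0.1]
grip_width: 0.0399
grip_force: 0.0
```

Emit:
apply_moves(increments=[{"slide": [-0.62,1.47,0.5],"rot": [0,0,-5.03]},{"slide": [-0.62,1.47,0.5],"rot": [0,0,-5.03]},{"slide": [-0.62,1.47,0.5],"rot": [0,0,-5.03]},{"slide": [-0.62,1.47,0.5],"rot": [0,0,-5.03]},{"slide": [-0.62,1.47,0.5],"rot": [0,0,-5.03]},{"slide": [-0.62,1.47,0.5],"rot": [0,0,-5.03]},{"slide": [-0.62,1.47,0.5],"rot": [0,0,-5.03]},{"slide": [-0.62,1.47,0.5],"rot": [0,0,-5.03]}])

```text
clock: 18.28
position: [0.5602, 0.214, 0.164]
tool_rot: [1.515, -2.745, -0.013]
wrist_force: [-0.3, 0.2, 0.2]
grip_width: 0.0399
grip_force: 0.0
```

Run:
```python
from h import *
import pickle
o=robot.get_obs();im=robot.grab_frame('wrist');cv2.imwrite('pics/w11.png',im[...,::-1]);pickle.dump(o,open('pics/w11.pkl','wb'))
print(o['position'],o['tool_rot'],o['wrist_force'])
g=cv2.cvtColor(im,cv2.COLOR_RGB2GRAY);p=robot.camera_params('wrist');T=np.linalg.inv(p['tool_from_camera']);Rw=Ro.from_rotvec(o['tool_rot'])
def proj(X):
    c=T[:3,:3]@Rw.inv().apply(np.array(X)-o['position'])+T[:3,3];x=c[:2]/c[2];x=x*(1+p['k1']*(x@x));return x*p['fx']+[p['cx'],p['cy']]
d=np.array([np.cos(np.radians(57.3)),np.sin(np.radians(57.3))])
for s in(-28,0,28):print(s,proj([.563+d[0]*s/1e3,.2125+d[1]*s/1e3,.076]))
print(g[60:380:8,160:352:8])
tw([.563,.2125,.14],down(np.radians(147.4)),8)
```

```text
[0.5602 0.214  0.164 ] [ 1.5146 -2.7453 -0.0127] [-0.2966  0.2291  0.216 ]
-28 [247.384  164.6209]
0 [247.3431 203.6052]
28 [247.3147 239.5984]
[[127 112 113 117 107 117 112 123 120 121 119 116 117 120 116 112 118 141
  179 233 232 229 158 227]
 [124 125 113 117 110 109 118 111 116 125 123 113 118 121 121 141 142 154
  233 232 170 149 137  74]
 [126 128 120 114 118 109 114 113 123 116 124 119  87  92  95 142 152 153
  234 150 149  65  73  71]
 [119 125 128 113 115 118 109 121 116 125 110  79  95 124 164 154 153 169
  218  80  76  78 135  73]
 [120 123 123 127 116 119 111 113 119  72  95 109 153 151 154 155 152 212
  238  78  78 198 196  73]
 [127 118 125 128 124 120 122  87  90  97 145 150 152 155 153 151 155 237
  238 122  80  79  76  74]
 [123 119 121 126 130 109  79  98 189 224 153 155 153 153 153 154 157 239
  236 237  80  81  78 105]
 [123 128 119 126  90  96 167 233 234 238 239 155 152 155 189 189 227 240
  239 238 134  84  80 204]
 [124 124 132  96  78 149 232 235 239 239 237 239 154 157 212 240 240 240
  239 239 239  83  82  78]
 [131 112  99 126 148 149 237 237 226 155 154 1
[... 2440 characters left out ...]
67 161 162
   56  32  29  29  29  26]
 [ 35  32  32  31  31 194 135  62  61  62  72 103 118 112 111 137 166 159
  164  32  30  28  28  27]
 [ 34  34  35  31  29 114 138  62  68  59 106 112 111 112 108 110 126 162
  158  31  30  34  28  26]
 [ 33  32  31  30  30  29  92  61  60  59  95 104 123 130 104 109 112 129
  162  31  27  27  28  25]
 [ 35  34  30  31  31  29  29  27  28  35  83 139 137 136 127  33  34  31
   30  30  29  27  26  28]
 [ 36  34  32  31  30  28  27  27  27  26  28  30  29  30  30  31  30  28
   29  27  27  26  27  24]
 [ 38  36  34  30  29  30  27  28  26  27  27  26  28  27  28  28  28  26
   28  27  26  32  25  26]]
8 rows slide [0.01, -0.08, 0.29] rot [0.09, -0.02, 0.1]
```

The wrist image puts the bar at columns 238–262, rows 164–238. The prediction was column 247 and rows 165–240, so it is centered between the jaws and I can go down.

Emit:
apply_moves(increments=[{"slide": [0.01,-0.09,1.2],"rot": [0.09,0,0.1]},{"slide": [0.01,-0.09,1.2],"rot": [0.09,0,0.1]},{"slide": [0.01,-0.09,1.2],"rot": [0.09,0,0.1]},{"slide": [0.01,-0.08,1.2],"rot": [0.09,0,0.1]},{"slide": [0.01,-0.05,1.2],"rot": [0.09,0,0.1]},{"slide": [0.01,0,1.2],"rot": [0.09,0,0.1]},{"slide": [0,0,0.9],"rot": [0,0,0.1]},{"slide": [0,0,0.4],"rot": [0,0,0.1]}])

```text
clock: 19.0
position: [0.5629, 0.2105, 0.0777]
tool_rot: [1.49, -2.762, 0.0]
wrist_force: [-0.6, -0.5, -0.3]
grip_width: 0.04
grip_force: 0.0
```

Emit:
apply_moves(increments=[{"slide": [0,0,0],"rot": [0,0,0]},{"slide": [0,0,0],"rot": [0,0,0]},{"slide": [0,0,0],"rot": [0,0,0]},{"slide": [0,0,0],"rot": [0,0,0]},{"slide": [0,0,0],"rot": [0,0,0]},{"slide": [0,0,0],"rot": [0,0,0]},{"slide": [0,0,0],"rot": [0,0,0]},{"slide": [0,0,0],"rot": [0,0,0]}], claw=0, squeeze=50)

```text
clock: 19.67
position: [0.5632, 0.2114, 0.0806]
tool_rot: [1.493, -2.764, -0.0]
wrist_force: [-5.1, 1.4, 1.6]
grip_width: 0.0123
grip_force: 51.5
```

Run:
```python
from h import *
o=robot.get_obs();print(o['position'],Ro.from_rotvec(o['tool_rot']).as_matrix(),o['wrist_force'],o['moment'],o['joint_pos'])
```

```text
[0.5632 0.2114 0.0806] [[-0.5483 -0.8363 -0.0005]
 [-0.8363  0.5483 -0.0001]
 [ 0.0004  0.0003 -1.    ]] [-5.1313  1.3618  1.6089] [0.1663 0.7803 0.0153] [ 0.2977  0.378   1.3666  0.      1.3975 -2.2636]
```

Emit:
apply_moves(increments=[{"slide": [0,0,-0.15],"rot": [0,0,0]},{"slide": [0,0,-0.15],"rot": [0,0,0]},{"slide": [0,0,-0.15],"rot": [0,0,0]},{"slide": [0,0,-0.15],"rot": [0,0,0]},{"slide": [0,0,-0.15],"rot": [0,0,0]},{"slide": [0,0,-0.15],"rot": [0,0,0]},{"slide": [0,0,-0.12],"rot": [0,0,0]},{"slide": [0,0,0],"rot": [0,0,0]}])

```text
clock: 20.33
position: [0.5632, 0.2113, 0.0903]
tool_rot: [1.492, -2.764, -0.0]
wrist_force: [-5.4, 3.4, -2.8]
grip_width: 0.0125
grip_force: 51.0
```

Emit:
apply_moves(increments=[{"slide": [0,0,-0.05],"rot": [0,0,0]},{"slide": [0,0,-0.05],"rot": [0,0,0]},{"slide": [0,0,-0.05],"rot": [0,0,0]},{"slide": [0,0,-0.05],"rot": [0,0,0]},{"slide": [0,0,0],"rot": [0,0,0]},{"slide": [0,0,0],"rot": [0,0,0]},{"slide": [0,0,0],"rot": [0,0,0]},{"slide": [0,0,0],"rot": [0,0,0]}])

```text
clock: 21.0
position: [0.5631, 0.2113, 0.0908]
tool_rot: [1.492, -2.763, -0.001]
wrist_force: [-0.9, 5.1, -11.1]
grip_width: 0.0124
grip_force: 50.0
```

Emit:
apply_moves(increments=[{"slide": [0,0,0.05],"rot": [0,0,4]},{"slide": [0,0,0.05],"rot": [0,0,4]},{"slide": [0,0,0],"rot": [0,0,4]},{"slide": [0,0,0],"rot": [0,0,4]},{"slide": [0,0,0],"rot": [0,0,4]},{"slide": [0,0,0],"rot": [0,0,4]},{"slide": [0,0,0],"rot": [0,0,4]},{"slide": [0,0,0],"rot": [0,0,4]}])

```text
clock: 21.67
position: [0.5628, 0.2116, 0.0907]
tool_rot: [0.668, -3.068, -0.001]
wrist_force: [-4.4, 6.0, -4.9]
grip_width: 0.0122
grip_force: 50.7
```

Emit:
apply_moves(increments=[{"slide": [0,0,0],"rot": [0,0,4]},{"slide": [0,0,0],"rot": [0,0,4]},{"slide": [0,0,0],"rot": [0,0,4]},{"slide": [0,0,0],"rot": [0,0,4]},{"slide": [0,0,0],"rot": [0,0,4]},{"slide": [0,0,0],"rot": [0,0,4]},{"slide": [0,0,0],"rot": [0,0,4]},{"slide": [0,0,0],"rot": [0,0,0]}])

```text
clock: 22.33
position: [0.5627, 0.212, 0.0907]
tool_rot: [-0.094, -3.138, -0.001]
wrist_force: [-4.9, 7.4, -4.6]
grip_width: 0.0124
grip_force: 50.7
```

Run:
```python
from h import *
import pickle
o=robot.get_obs();R=Ro.from_rotvec(o['tool_rot']).as_matrix();print(o['position'],'tool y heading',np.degrees(np.arctan2(R[1,1],R[0,1])),o['wrist_force'],o['moment'],o['grip_width'])
im=robot.grab_frame('wrist');cv2.imwrite('pics/w12.png',im[...,::-1])
cv2.imwrite('pics/w12b.png',cv2.resize(im,(768,576))[...,::-1])
g=cv2.cvtColor(im,cv2.COLOR_RGB2GRAY)
print(g[100:260:6,180:330:6])
```

```text
[0.5627 0.212  0.0907] tool y heading 86.56624690254606 [-4.8944  7.3703 -4.6395] [ 1.0976  0.811  -0.0197] 0.012352226878140209
[[ 76  77  77  77  77  76  75  75  74  96  99  98 141 140 142 189 122 145
  144 144 138 139 133 132 128]
 [231 235 235 234 234 234 236 237 236 232 238 241 240 242 243 242 161 158
  156 158 151 155 150 148 147]
 [232 235 235 235 235 234 237 236 237 233 239 240 240 243 243 243 162 158
  157 159 152 156 150 148 147]
 [232 236 236 235 235 235 237 236 236 234 239 241 240 243 243 243 163 159
  158 158 152 156 150 149 148]
 [234 235 236 236 234 235 237 237 236 235 239 240 241 243 243 242 163 160
  158 160 152 156 151 149 149]
 [234 235 235 236 234 235 237 237 236 235 239 241 240 242 243 242 233 161
  159 159 152 157 152 150 150]
 [235 235 235 236 234 235 237 236 236 236 239 240 241 242 243 243 243 162
  160 161 153 157 152 151 152]
 [235 233 234 235 234 235 237 236 236 236 239 239 240 242 243 243 243 161
  159 159 153 158 153 149 152]
 [235 232 233 234 232 236 237 235 236 236 239 239 240 242 243 242 243 162
  160 160 153 158 154 150 154]
 [235 231 233 233 232 236 
[... 1164 characters left out ...]
72 132  70  76  76  78  79  86 112 173
  243 241 172 171 170 170 170]
 [171 171 171 172 172 172 172 172 171 172  67  71  73  74  75  84 171 142
  242 241 172 171 170 170 169]
 [170 170 171 171 171 171 171 171 171 171  62  68  68  70  71 104 170 170
  130 242 170 170 169 169 168]
 [170 169 170 171 171 171 170 170 114 115  57  58  58  57  58  78 115 170
  242 242 169 169 168 168 168]
 [170 170 170 170 169 170 170 170  93  93  55  54  54  55  55  54  92 143
  242 242 169 168 168 168 168]
 [115 165 169 169 169 168  60  56  92  90  51  51  50  51  51  50  90  89
   55 212 167 168 168 167 104]
 [169 170 170 169 169  79  58  57  90  89  47  48  47  47  47  46  89  89
   51  53 167 167 167 166 167]]
```

Emit:
apply_moves(increments=[{"slide": [0,0,0.15],"rot": [0,0,0]},{"slide": [0,0,0.15],"rot": [0,0,0]},{"slide": [0,0,0.15],"rot": [0,0,0]},{"slide": [0,0,0.15],"rot": [0,0,0]},{"slide": [0,0,0.15],"rot": [0,0,0]},{"slide": [0,0,0.15],"rot": [0,0,0]},{"slide": [0,0,0.15],"rot": [0,0,0]},{"slide": [0,0,0.1],"rot": [0,0,0]}])

```text
clock: 23.05
position: [0.5628, 0.212, 0.0805]
tool_rot: [-0.088, -3.139, -0.001]
wrist_force: [-10.4, 4.6, 11.8]
grip_width: 0.0124
grip_force: 52.7
```

Emit:
apply_moves(increments=[{"slide": [0,0,0.05],"rot": [0,0,0]},{"slide": [0,0,0.03],"rot": [0,0,0]},{"slide": [0,0,0],"rot": [0,0,0]},{"slide": [0,0,0],"rot": [0,0,0]},{"slide": [0,0,0],"rot": [0,0,0]},{"slide": [0,0,0],"rot": [0,0,0]},{"slide": [0,0,0],"rot": [0,0,0]},{"slide": [0,0,0],"rot": [0,0,0]}])

```text
clock: 23.72
position: [0.5628, 0.212, 0.0805]
tool_rot: [-0.088, -3.139, -0.001]
wrist_force: [-12.0, 5.3, 6.0]
grip_width: 0.0126
grip_force: 52.2
```

Emit:
apply_moves(increments=[{"slide": [0,0,0],"rot": [0,0,0]},{"slide": [0,0,0],"rot": [0,0,0]},{"slide": [0,0,0],"rot": [0,0,0]},{"slide": [0,0,0],"rot": [0,0,0]},{"slide": [0,0,-0.6],"rot": [0,0,0]},{"slide": [0,0,-0.8],"rot": [0,0,0]},{"slide": [0,0,-1.0],"rot": [0,0,0]},{"slide": [0,0,-1.0],"rot": [0,0,0]}], claw=4)

```text
clock: 24.38
position: [0.5638, 0.2109, 0.1144]
tool_rot: [0.09, 3.139, -0.001]
wrist_force: [-0.3, -0.6, -0.1]
grip_width: 0.04
grip_force: 0.0
```

Emit:
apply_moves(increments=[{"slide": [0,0,-0.4],"rot": [0,0,0]},{"slide": [0,0,0],"rot": [0,0,0]},{"slide": [0,0,0],"rot": [0,0,0]},{"slide": [0,0,0],"rot": [0,0,0]},{"slide": [0,0,0],"rot": [0,0,0]},{"slide": [0,0,0.6],"rot": [0,0,0]},{"slide": [0,0,0.6],"rot": [0,0,0]},{"slide": [0,0,0.4],"rot": [0,0,0]}], claw=0, squeeze=30)

```text
clock: 25.05
position: [0.5631, 0.2108, 0.0993]
tool_rot: [-0.09, -3.139, 0.002]
wrist_force: [-0.0, -0.5, -0.3]
grip_width: -0.0001
grip_force: 0.0
```

Run:
```python
from h import *
o=robot.get_obs();print(o['position'],o['wrist_force'],o['grip_width'],o['tool_rot'])
```

```text
[0.5631 0.2108 0.0993] [-0.0459 -0.4751 -0.3363] -0.0001006156294540765 [-0.0897 -3.1387  0.0021]
```

Emit:
apply_moves(increments=[{"slide": [0,0,0.2],"rot": [0,0,0]},{"slide": [0,0,0.2],"rot": [0,0,0]},{"slide": [0,0,0.1],"rot": [0,0,0]},{"slide": [0,0,0.1],"rot": [0,0,0]},{"slide": [0,0,0.05],"rot": [0,0,0]},{"slide": [0,0,0.05],"rot": [0,0,0]},{"slide": [0,0,0.05],"rot": [0,0,0]},{"slide": [0,0,0.05],"rot": [0,0,0]}])

```text
clock: 25.72
position: [0.5637, 0.2109, 0.0931]
tool_rot: [0.09, 3.14, -0.001]
wrist_force: [-0.5, 0.5, 3.3]
grip_width: -0.0002
grip_force: 2.1
```

Emit:
apply_moves(increments=[{"slide": [0,0,0.05],"rot": [0,0,0]},{"slide": [0,0,0.05],"rot": [0,0,0]},{"slide": [0,0,0.05],"rot": [0,0,0]},{"slide": [0,0,0],"rot": [0,0,0]},{"slide": [0,0,0],"rot": [0,0,0]},{"slide": [0,0,-0.3],"rot": [0,0,0]},{"slide": [0,0,-1],"rot": [0,0,0]},{"slide": [0,0,-2],"rot": [0,0,0]}])

```text
clock: 26.38
position: [0.5623, 0.2105, 0.1224]
tool_rot: [-0.09, -3.136, 0.004]
wrist_force: [-0.1, -0.0, 0.4]
grip_width: 0.0002
grip_force: 0.0
```

Run:
```python
from h import *
import pickle
o=robot.get_obs();im=robot.grab_frame('wrist');cv2.imwrite('pics/w13.png',im[...,::-1]);pickle.dump(o,open('pics/w13.pkl','wb'))
R=Ro.from_rotvec(o['tool_rot']).as_matrix();print(o['position'],R)
A=im
s=robot.grab_frame('scene');cv2.imwrite('pics/s13.png',s[...,::-1])
D=np.zeros((384,800,3),np.uint8);D[:,:512]=A;D[:288,512:]=cv2.resize(s[190:350,270:430],(288,288));cv2.imwrite('pics/m13.png',D[...,::-1])
```

```text
[0.5623 0.2105 0.1224] [[-0.9984  0.0572 -0.0048]
 [ 0.0572  0.9984 -0.0022]
 [ 0.0046 -0.0024 -1.    ]]
```

View pics/m13.png

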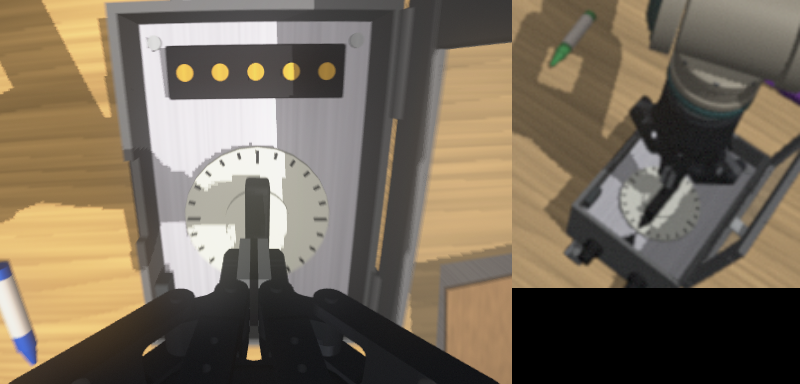

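The wrist view shows the panel with the bar pointing down its middle, and the scene crop shows the triangle end at the arrow. I can't view any more pictures, so I'll verify numerically from here. Next is shutting the door from outside with the closed fingertips.

```bash
cat > door.py <<'E'
from h import *
ey=np.array([.0436,.999,0]);hp=np.array([.540,.1415,.0805])+.142*ey
def tcp(phi,s=.127,rho=.015,gap=0):
    n=.008+rho*np.sin(phi)+gap
    return hp+ey*(-s*np.cos(phi)+n*np.sin(phi))+np.array([0,0,s*np.sin(phi)+n*np.cos(phi)+.017])
E
python3 - <<'E'
from door import *
o=robot.get_obs();R=Ro.from_rotvec(o['tool_rot']).as_matrix();p=o['position']
D=down(np.radians(86.7))
W=[np.array([p[0],p[1],.285])];a=tcp(1.75,gap=.012);W+=[np.array([a[0],a[1],.285]),a]+[tcp(f) for f in(1.3,.9,.5,.15)]
for w in W:
    print(w,'slide cm',np.round(D.T@(w-p)*100,2),'/8',np.round(D.T@(w-p)*100/8,2));p=w
tw(W[0],D,8)
E
```

```text
[0.5652 0.2115 0.285 ] slide cm [  0.     0.   -15.65] /8 [ 0.    0.   -1.96]
[0.5487 0.3401 0.285 ] slide cm [ 2.39 12.75  0.  ] /8 [0.3  1.59 0.  ]
[0.5487 0.3401 0.2163] slide cm [0.   0.   6.87] /8 [0.   0.   0.86]
[0.5457 0.271  0.2259] slide cm [-0.1  -6.92 -0.96] /8 [-0.01 -0.86 -0.12]
[0.5434 0.2199 0.2093] slide cm [-0.07 -5.11  1.66] /8 [-0.01 -0.64  0.21]
[0.5416 0.1793 0.1717] slide cm [-0.06 -4.07  3.75] /8 [-0.01 -0.51  0.47]
[0.5408 0.1594 0.1266] slide cm [-0.03 -1.99  4.51] /8 [-0.   -0.25  0.56]
8 rows slide [-0.01, 0.0, -1.96] rot [0.01, 0.04, 0.0]
```

Emit:
apply_moves(increments=[{"slide": [0,0,-1.96],"rot": [0,0.04,0]},{"slide": [0,0,-1.96],"rot": [0,0.04,0]},{"slide": [0,0,-1.96],"rot": [0,0.04,0]},{"slide": [0,0,-1.96],"rot": [0,0.04,0]},{"slide": [0,0,-1.96],"rot": [0,0,0]},{"slide": [0,0,-1.96],"rot": [0,0,0]},{"slide": [0,0,-1.96],"rot": [0,0,0]},{"slide": [0,0,-1.96],"rot": [0,0,0]}])

```text
clock: 27.15
position: [0.5638, 0.211, 0.2817]
tool_rot: [-0.09, -3.137, 0.001]
wrist_force: [1.0, 0.2, -0.5]
grip_width: -0.0001
grip_force: 0.0
```

Emit:
apply_moves(increments=[{"slide": [0.3,1.59,0],"rot": [0,0,0]},{"slide": [0.3,1.59,0],"rot": [0,0,0]},{"slide": [0.3,1.59,0],"rot": [0,0,0]},{"slide": [0.3,1.59,0],"rot": [0,0,0]},{"slide": [0.3,1.59,0],"rot": [0,0,0]},{"slide": [0.3,1.59,0],"rot": [0,0,0]},{"slide": [0.3,1.59,0],"rot": [0,0,0]},{"slide": [0.3,1.59,0],"rot": [0,0,0]}])

```text
clock: 27.82
position: [0.5469, 0.3408, 0.281]
tool_rot: [-0.09, -3.137, 0.001]
wrist_force: [-0.4, -0.1, 0.0]
grip_width: 0.0003
grip_force: 0.0
```

Run:
```python
from door import *
o=robot.get_obs();print(o['position'],o['wrist_force'])
b=robot.grab_frame('scene')[...,::-1].copy();cv2.imwrite('pics/s14.png',b);t=robot.grab_frame('top')[...,::-1].copy();cv2.imwrite('pics/t14.png',t)
ex=np.array([.999,-.0436]);c=np.array([.563,.2125])
def proj(n,X):
    p=robot.camera_params(n);q=p['R']@X+p['t'];x=q[:2]/q[2];x=x*(1+p['k1']*(x@x));return x*p['fx']+[p['cx'],p['cy']]
for n,im in(('scene',b),('top',t)):
    pc=proj(n,np.r_[c,.072]);g=cv2.cvtColor(im,cv2.COLOR_BGR2GRAY);m=np.zeros_like(g);cv2.circle(m,tuple(int(round(v)) for v in pc),18,255,-1)
    q=np.argwhere((m>0)&(g<60))[:,::-1].astype(np.float32);print(n,pc,len(q))
    if len(q)>20:
        l=cv2.fitLine(q,cv2.DIST_L2,0,.01,.01).ravel();P=onz(n,[(l[2],l[3]),(l[2]+10*l[0],l[3]+10*l[1])],.07);d=P[1]-P[0];print('bar',P[0],np.degrees(np.arctan2(d[1],d[0])))
    u,v=pc.astype(int);print(g[v-22:v+22:3,u-24:u+24:3])
```

```text
[0.5469 0.3408 0.281 ] [-0.3871 -0.0626  0.05  ]
scene [354.4956 298.7931] 182
bar [0.5681 0.2102 0.07  ] 177.42545615674908
[[ 88  72 105 108 106 106 107 105 105 103 103 104  92  22  30  30]
 [ 86 106 106 105 106 106 106 103 102 105 100 100 132 142  57  24]
 [164 159 104 105 108 109  96 108 104 103 102 104 105 153 166  91]
 [163 167 158 133 122 111 114 117 107 111 109 105 105 122 160 106]
 [166 141 164 177 182 166 139 127 116  86  65  85 110 105 104 102]
 [153 174 164 179 180 184 180 160 105  32  31  62 106 106 103 104]
 [122 144 182 181 180 166 169 107  39  33  28 141 117 113 103 105]
 [120 170 183 182 165 183 118  49  35  30 136 184 161 107 111 103]
 [144 182 182 182 155 147  65  29  31  94 184 157 113 115  79 101]
 [118 149 182 183 119  83  28  33  70 183 183 119 113 114 117 105]
 [105 180 184 151 108  25  30  45 174 183 156 113 113 113  93 104]
 [148 158 184 185 103  19  20 139 178 161 113 114 113 116 105 104]
 [158 119 138 178  38  23 116 186 177 114 116 113 110 115 110 102]
 [159 155 124 158  69 143 157 178 115 115 113 114 115  93 103 102]
 [162 162 155 116 181 115 114 114 116
[... 410 characters left out ...]
  51 193 193 186 179 199 201]
 [ 42  45  98 102 107 118 118 167  32  33 145 197 201 155 194 202]
 [ 40  51  98 104 111 118 124 169  32  35 137 201 200 197 167 201]
 [ 36  62 100 105 113 118 151 165  30  48 165 173 200 193 133 203]
 [ 33  73  99 105 113 119 155 131  30  64 167 177 201 146 116 199]
 [ 31  83 100 101 117 117 141 103  31  79 130 196 200 193 123 203]
 [ 29  89 100 105  97 118 124  90  24  74 162 167 139 133 165 200]
 [ 27  92 102 105 109 113 150 174 108 115 119 117 116 102 103 103]
 [ 25  96 102 105 102 105 114 115 105 115 116 115  99 107 105 106]
 [ 26  97 103 107 102 103 103 107  96 101  99 101 104 106 105 100]
 [ 26 101 103 105 101 104 105 107 106 103 103 103 104 107 105  93]]
```

The bar heading measures −2.6° to −3.7°, against about −2.5° to −3.3° for the cabinet, so the triangle is at the arrow. Now the door.

Emit:
apply_moves(increments=[{"slide": [0,0,0.8],"rot": [0,0,0]},{"slide": [0,0,0.8],"rot": [0,0,0]},{"slide": [0,0,0.8],"rot": [0,0,0]},{"slide": [0,0,0.8],"rot": [0,0,0]},{"slide": [0,0,0.8],"rot": [0,0,0]},{"slide": [0,0,0.8],"rot": [0,0,0]},{"slide": [0,0,0.8],"rot": [0,0,0]},{"slide": [0,0,0.8],"rot": [0,0,0]}])

```text
clock: 28.58
position: [0.547, 0.3392, 0.2163]
tool_rot: [-0.09, -3.137, 0.001]
wrist_force: [0.9, 0.0, -0.6]
grip_width: 0.0
grip_force: 0.0
```

Emit:
apply_moves(increments=[{"slide": [0,-0.86,-0.12],"rot": [0,0,0]},{"slide": [0,-0.86,-0.12],"rot": [0,0,0]},{"slide": [0,-0.86,-0.12],"rot": [0,0,0]},{"slide": [0,-0.86,-0.12],"rot": [0,0,0]},{"slide": [0,-0.86,-0.12],"rot": [0,0,0]},{"slide": [0,-0.86,-0.12],"rot": [0,0,0]},{"slide": [0,-0.86,-0.12],"rot": [0,0,0]},{"slide": [0,-0.86,-0.12],"rot": [0,0,0]}])

```text
clock: 29.25
position: [0.5431, 0.2697, 0.2273]
tool_rot: [-0.09, -3.138, 0.001]
wrist_force: [0.2, 0.4, -0.6]
grip_width: 0.0001
grip_force: 0.4
```

Emit:
apply_moves(increments=[{"slide": [0,-0.64,0.21],"rot": [0,0,0]},{"slide": [0,-0.64,0.21],"rot": [0,0,0]},{"slide": [0,-0.64,0.21],"rot": [0,0,0]},{"slide": [0,-0.64,0.21],"rot": [0,0,0]},{"slide": [0,-0.64,0.21],"rot": [0,0,0]},{"slide": [0,-0.64,0.21],"rot": [0,0,0]},{"slide": [0,-0.64,0.21],"rot": [0,0,0]},{"slide": [0,-0.64,0.21],"rot": [0,0,0]}])

```text
clock: 29.92
position: [0.54, 0.2189, 0.2097]
tool_rot: [-0.09, -3.137, 0.001]
wrist_force: [0.2, 0.9, 0.1]
grip_width: 0.0001
grip_force: 0.4
```

Run:
```python
from door import *
o=robot.get_obs();p=o['position'];print(p,o['wrist_force'],o['moment'])
D=Ro.from_rotvec(o['tool_rot']).as_matrix()
for w in [tcp(.5),tcp(.15),tcp(0)]:
    print(w,'slide/8',np.round(D.T@(w-p)*100/8,2));p=w
```

```text
[0.54   0.2189 0.2097] [0.2229 0.8897 0.1296] [ 0.1503  0.0311 -0.0059]
[0.5416 0.1793 0.1717] slide/8 [-0.05 -0.49  0.47]
[0.5408 0.1594 0.1266] slide/8 [-0.01 -0.25  0.56]
[0.5407 0.1565 0.1055] slide/8 [-0.   -0.04  0.26]
```

Emit:
apply_moves(increments=[{"slide": [-0.02,-0.5,0.47],"rot": [0,0,0]},{"slide": [-0.02,-0.5,0.47],"rot": [0,0,0]},{"slide": [-0.02,-0.5,0.47],"rot": [0,0,0]},{"slide": [-0.02,-0.5,0.47],"rot": [0,0,0]},{"slide": [-0.02,-0.5,0.47],"rot": [0,0,0]},{"slide": [-0.02,-0.5,0.47],"rot": [0,0,0]},{"slide": [-0.02,-0.5,0.47],"rot": [0,0,0]},{"slide": [-0.02,-0.5,0.47],"rot": [0,0,0]}])

```text
clock: 30.58
position: [0.5393, 0.1791, 0.1719]
tool_rot: [-0.09, -3.137, 0.001]
wrist_force: [-0.6, 0.4, -0.0]
grip_width: -0.0002
grip_force: 0.3
```

Emit:
apply_moves(increments=[{"slide": [0,-0.25,0.56],"rot": [0,0,0]},{"slide": [0,-0.25,0.56],"rot": [0,0,0]},{"slide": [0,-0.25,0.56],"rot": [0,0,0]},{"slide": [0,-0.25,0.56],"rot": [0,0,0]},{"slide": [0,-0.25,0.56],"rot": [0,0,0]},{"slide": [0,-0.25,0.56],"rot": [0,0,0]},{"slide": [0,-0.25,0.56],"rot": [0,0,0]},{"slide": [0,-0.25,0.56],"rot": [0,0,0]}])

```text
clock: 31.25
position: [0.538, 0.1594, 0.1271]
tool_rot: [-0.09, -3.137, 0.001]
wrist_force: [-0.4, 0.1, 0.4]
grip_width: 0.0001
grip_force: 0.2
```

Emit:
apply_moves(increments=[{"slide": [0,-0.04,0.26],"rot": [0,0,0]},{"slide": [0,-0.04,0.26],"rot": [0,0,0]},{"slide": [0,-0.04,0.26],"rot": [0,0,0]},{"slide": [0,-0.04,0.26],"rot": [0,0,0]},{"slide": [0,-0.04,0.26],"rot": [0,0,0]},{"slide": [0,-0.04,0.26],"rot": [0,0,0]},{"slide": [0,-0.04,0.26],"rot": [0,0,0]},{"slide": [0,-0.04,0.26],"rot": [0,0,0]}])

```text
clock: 31.92
position: [0.5377, 0.1563, 0.1065]
tool_rot: [-0.09, -3.137, 0.001]
wrist_force: [0.2, 0.2, 0.6]
grip_width: -0.0002
grip_force: 0.0
```

Emit:
apply_moves(increments=[{"slide": [0,0,0.05],"rot": [0,0,0]},{"slide": [0,0,0.05],"rot": [0,0,0]},{"slide": [0,0,0.05],"rot": [0,0,0]},{"slide": [0,0,0.05],"rot": [0,0,0]},{"slide": [0,0,0.05],"rot": [0,0,0]},{"slide": [0,0,0.05],"rot": [0,0,0]},{"slide": [0,0,0],"rot": [0,0,0]},{"slide": [0,0,0],"rot": [0,0,0]}])

```text
clock: 32.58
position: [0.5378, 0.1562, 0.1053]
tool_rot: [-0.09, -3.138, 0.001]
wrist_force: [-6.3, -2.4, 8.9]
grip_width: -0.0001
grip_force: 4.7
```

Emit:
apply_moves(increments=[{"slide": [0,0,0.05],"rot": [0,0,0]},{"slide": [0,0,0.05],"rot": [0,0,0]},{"slide": [0,0,0.05],"rot": [0,0,0]},{"slide": [0,0,0],"rot": [0,0,0]},{"slide": [0,0,0],"rot": [0,0,0]},{"slide": [0,0,0],"rot": [0,0,0]},{"slide": [0,0,0],"rot": [0,0,0]},{"slide": [0,0,0],"rot": [0,0,0]}])

```text
clock: 33.25
position: [0.5379, 0.1563, 0.1051]
tool_rot: [-0.09, -3.138, 0.001]
wrist_force: [-9.1, -2.7, 17.5]
grip_width: -0.0004
grip_force: 8.4
```

Emit:
apply_moves(increments=[{"slide": [0,0,-0.4],"rot": [0,0,0]},{"slide": [0,0,-2],"rot": [0,0,0]},{"slide": [0,0,-3],"rot": [0,0,0]},{"slide": [0,0,-3],"rot": [0,0,0]},{"slide": [1,-2,-2],"rot": [0,0,0]},{"slide": [2,-3,0],"rot": [0,0,0]},{"slide": [2,-3,0],"rot": [0,0,0]},{"slide": [2,-3,0],"rot": [0,0,0]}])

```text
clock: 33.92
position: [0.4611, 0.0497, 0.2068]
tool_rot: [-0.088, -3.139, 0.001]
wrist_force: [0.5, -1.1, -0.0]
grip_width: 0.0003
grip_force: 0.0
```

Run:
```python
from door import *
import pickle
o=robot.get_obs();print(o['clock'],o['position'],o['wrist_force'],o['qvel'])
b=robot.grab_frame('scene')[...,::-1].copy();cv2.imwrite('pics/s15.png',b);t=robot.grab_frame('top')[...,::-1].copy();cv2.imwrite('pics/t15.png',t)
for n,im,old in(('scene',b,'pics/scene0.png'),('top',t,'pics/top0.png')):
    d=cv2.absdiff(im,cv2.imread(old)).max(2)
    m=cv2.morphologyEx((d>45).astype(np.uint8),cv2.MORPH_OPEN,np.ones((2,2)));k,l,s,c=cv2.connectedComponentsWithStats(m)
    print(n,[(s[i].tolist(),c[i].astype(int).tolist()) for i in range(1,k) if s[i,4]>12])
# door edge profile before/after across free edge in scene
for n,im,old in(('scene',b,'pics/scene0.png'),):
    g=cv2.cvtColor(im,cv2.COLOR_BGR2GRAY);g0=cv2.cvtColor(cv2.imread(old),cv2.COLOR_BGR2GRAY)
    print(g[285,290:345:2].tolist());print(g0[285,290:345:2].tolist());print(g[270,300:360:2].tolist());print(g0[270,300:360:2].tolist())
```

```text
33.9167 [0.4611 0.0497 0.2068] [ 0.5358 -1.1396 -0.004 ] [-0.7076 -0.8822  0.8388 -0.0051  0.0451 -0.6958]
scene [([438, 0, 36, 58, 1016], [455, 27]), ([311, 29, 23, 24, 275], [323, 41]), ([373, 28, 10, 5, 29], [377, 29]), ([390, 33, 11, 7, 30], [395, 36]), ([382, 42, 37, 27, 638], [400, 54]), ([449, 54, 26, 30, 238], [458, 68]), ([298, 56, 38, 38, 595], [311, 76]), ([352, 60, 31, 41, 623], [369, 77]), ([410, 67, 19, 23, 248], [421, 80]), ([385, 69, 9, 24, 125], [389, 78]), ([437, 78, 19, 16, 148], [444, 87]), ([467, 83, 19, 7, 76], [475, 86]), ([418, 91, 67, 36, 1112], [447, 110]), ([356, 99, 11, 4, 34], [361, 100]), ([226, 100, 133, 124, 6732], [299, 161]), ([412, 111, 13, 11, 81], [417, 116]), ([403, 131, 26, 27, 436], [415, 144]), ([357, 136, 48, 23, 453], [380, 150]), ([368, 156, 115, 101, 3442], [421, 200]), ([217, 183, 4, 7, 17], [218, 186]), ([346, 287, 9, 12, 74], [349, 292]), ([357, 290, 7, 8, 44], [359, 293]), ([343, 303, 9, 13, 70], [347, 309]), ([354, 302, 9, 19, 111], [358, 310])]
top [([141, 152, 17, 16, 95], [148, 158]), ([141, 155, 79, 168, 5695], [184, 224]), ([132,
[... 680 characters left out ...]
8, 252], [197, 372]), ([0, 366, 5, 11, 39], [1, 370]), ([3, 372, 19, 12, 177], [12, 377]), ([321, 372, 15, 12, 100], [326, 378]), ([250, 376, 6, 8, 29], [253, 380])]
[142, 143, 150, 150, 152, 152, 137, 90, 87, 88, 90, 85, 81, 84, 101, 101, 100, 101, 101, 98, 97, 128, 133, 132, 129, 139, 139, 130]
[133, 136, 142, 141, 144, 145, 131, 86, 83, 85, 85, 82, 79, 82, 97, 94, 92, 93, 96, 93, 93, 121, 126, 126, 125, 131, 131, 107]
[139, 133, 137, 142, 141, 140, 142, 147, 118, 87, 86, 86, 89, 89, 89, 97, 100, 99, 98, 102, 98, 94, 122, 134, 134, 134, 132, 135, 125, 87]
[131, 130, 130, 134, 134, 133, 137, 138, 111, 81, 85, 85, 84, 82, 85, 93, 97, 94, 93, 92, 93, 88, 112, 128, 124, 127, 126, 126, 116, 84]
```

The door edge profile matches the original shut picture, and the dial differences are as expected. I'll let the arm settle, then hand in.

Emit:
apply_moves(increments=[{"slide": [0,0,0],"rot": [0,0,0]},{"slide": [0,0,0],"rot": [0,0,0]},{"slide": [0,0,0],"rot": [0,0,0]},{"slide": [0,0,0],"rot": [0,0,0]},{"slide": [0,0,0],"rot": [0,0,0]},{"slide": [0,0,0],"rot": [0,0,0]},{"slide": [0,0,0],"rot": [0,0,0]},{"slide": [0,0,0],"rot": [0,0,0]}])

```text
clock: 34.68
position: [0.462, 0.0507, 0.2066]
tool_rot: [-0.089, -3.137, 0.001]
wrist_force: [0.1, -0.4, -0.1]
grip_width: -0.0001
grip_force: 0.0
```

```bash
python3 -c "
from station import robot
print(robot.sign_off())"
```

```text
the job is handed in; nothing more can be done
None
```

I handed the job in at about 35 s: the knife opened the door and is back on the table, the dial is at the arrow and pushed home, and the door is shut by my measurements, but no verdict came back, and while levering, the knife handle's end pressed on the table with about 37 N (limit 40 N).

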